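# Turn the valve-cap sample tray round in its sloping holder and bolt it in

## Task

The blue tray of sample valve caps sits back to front in its sloping holder. Lift it right out, turn it half a turn so that its red end with the steel keeper is next to the bolt, lower it (do not drop it) until it is fully home in the pocket, then slide the bolt by its yellow knob fully home through the keeper. Leave the other things on the bench where they are and let go of everything.

Things in the scene. Friction and masses are not known exactly. Their poses are not given: they have to be found in the camera images.
- holder: Fixed dark steel foot of the holder, on the bench (top z = 0); origin under the pocket, which is carried above it at a fixed 30 degree slope, low edge towards the robot. Yaw is the holder's yaw. On its left (+y) a steel barrel carries the bolt: in the axes of pocket_center (mm) it spans y 90 to 114, x -15 to 15, up to z 38.
- pocket_center (a point): Centre of the holder's sloping aluminium pocket, 13 mm above its floor, about 69 mm above the bench. Axes: x up the slope (away from robot), y across to the bolt, z square to the slope (up, back to the robot): roll 0, pitch -0.524. Inside 113 (x) by 153 (y) by 26 mm deep; walls 8 mm with a 3 mm 45-degree lead-in at the upper inner edge.
- keeper_home (a point): Fixed point of the holder where the tray's keeper is when the tray is the right way round and home: 56 mm along +y and 25 mm along +z from pocket_center, in line with the bolt. Same axes as pocket_center.
- tray: The loose blue tray (the insert), 0.32 kg (varies), seated back to front at the start. Origin at the centre of its underside; axes as tray_center. The lowest 5 mm is 3 mm narrower on every side. Low caps, 9 mm high, stand on the deck either side of the grip.
- tray_center (a point): Centre of the tray's body, 110 (x) by 150 (y) by 26 mm (z), 13 mm above its underside. Tray axes: y towards the red end with the keeper, z up out of the deck. Seated, it rests on the pocket floor, deck flush with the rim, and this point is at pocket_center (1.5 mm play each side). At the start tray y is opposite to the holder's y.
- tray_grip (a point): Centre of the tray's grey grip, an upright plate in the middle of the deck: 14 mm thick (tray x), 70 mm long (tray y), 44 mm high (tray z), rising from the deck. 35 mm above tray_center along tray z. Same axes as tray_center; its broad sides lean with the holder.
- tray_keeper (a point): Centre of the opening of the steel keeper (staple) at the tray's red end: 56 mm along tray y and 25 mm along tray z from tray_center. Opening 17 mm wide (tray x), from the deck to 25 mm above it; staple 12 mm deep (y) and 30 mm high over the deck. Same axes as tray_center.
- bolt_knob (a point): On the axis of the bolt's yellow knob, a 14 mm thick post standing along the holder's z on the bolt; this point is 20 mm below its top and 24 mm above the rod's upper side. Withdrawn, it lies 166 mm along +y and 55 mm along +z from pocket_center; it slides along the holder's -y. Same axes as pocket_center.
- bolt (a joint): Travel of the 12 mm round bolt along the holder's -y towards the tray, in m: 0 withdrawn (tip 88 mm from the pocket's middle), 0.045 fully home at its stop, tip 7 mm past the keeper. Starts withdrawn to within 6 mm, clear of the tray; needs about 3 N to slide and stays where it is left.
- inflator: Bystander: chrome inflator trigger head with a red trigger, 165 mm long, lying on the bench. Origin on its underside.
- installer: Bystander: aluminium valve stem installer with a T handle, 215 mm long, lying. Origin on its underside.
- adapter: Bystander: blue plastic presta adapter, 28 mm across and 62 mm high, standing near the holder. Origin at the centre of its underside.
- cap_jar: Bystander: jar of caps with red lid, 72 mm across, 90 mm high. Origin at the centre of its underside.
- mug: Bystander: white mug, 76 mm across, 85 mm high. Origin at the centre of its underside.
Things that resemble listed ones, but are neither listed nor needed, are in the scene too. What is shaped like the tray but orange or pink is not meant.

How it is judged:
On the way, in this order (a step that is already met when the one before it is completed fails the run):
1. the tray is lifted right out of the pocket (z of tray_center in the frame of pocket_center above 0.03 m), for 0.1 s.
2. the tray is fully home in the pocket with its red end next to the bolt (distance between tray_center and pocket_center below 0.004 m and distance between tray_keeper and keeper_home below 0.005 m and z of tray_center in the frame of pocket_center below 0.0025 m), for 0.2 s.
3. the bolt is slid home through the keeper (value of joint bolt above 0.041 m), for 0.2 s.
At the end, for the whole second after the job is handed in: The tray is at rest, fully home in the pocket (its centre within 4 mm of the pocket's, not more than 2.5 mm proud) with its red end next to the bolt (keeper within 5 mm of its home point), and the bolt is slid in more than 41 of its 45 mm (all of step 2 and value of joint bolt above 0.041 m and linear speed of tray below 0.01 m/s); the robot touches nothing.
It fails at once if the tray is dropped (moving faster than 0.5 m/s while not held) (linear speed of tray above 0.5 m/s and contact force between tray and the fingers below 0.2 N).
It fails at once if a bystander is moved by more than 20 mm (distance of any of inflator, installer, adapter, cap_jar, mug from where it was at the start of the episode above 0.02 m).
It also fails if it takes over 58 s, if anything falls off the work surface, if the arm or the gripper's body presses on something with over 40 N, if the wrist force passes 120 N, or if a joint passes its speed limit or range.

## Robot

A 7-joint arm with a two-finger parallel gripper is mounted at the origin on the work surface. World frame = base frame: x ahead of the robot, y to its left, z up, the work surface at z = 0. Lengths are in m, angles in rad, forces in N, time in s.
With the tool pointing down it reaches from about 0.425 to 0.925 m from the base axis. Payload 6.8 kg.
Tool frame: the origin (TCP) lies at the very end of the fingers, on their centre line; the grasp point (between the pads) lies 19 mm behind it (bot.grip_depth is the distance from the TCP to the grasp point, in m); z points along the fingers, y is the direction in which the jaws open and shut (so a half turn about z gives the same grasp; the last joint's range is limited). The gripper opens to 85 mm and grips with 20 to 120 N. Pads are 22 mm wide; open, the fingers measure 114 mm over their backs; the gripper's body (76 mm by 85 mm) begins 54 mm behind the grasp point. The pads swing forward as they close: fully open they stand 13 mm farther back than shut.
Start: joints at [1.141, 0.477, 0.022, 1.555, -0.011, 1.109, -0.083], TCP at [0.213, -0.64, 0.231] pointing down, gripper open.
Joint ranges: [-2.96, 2.96], [-0.34, 2.1], [-1.41, 1.46], [0.24, 2.44], [-1.37, 4.51], [0.17, 1.92], [-2.96, 2.96]. Speed limits (rad/s): [2.39, 2.39, 3.14, 3.14, 3.14, 3.14, 3.14].

## Interface

Orientations are given as a unit quaternion [w, x, y, z].
In Python, from station import bot gives the robot as it stands.
- The arm moves only by the tool step_arm, never from a script. Its argument "increments" is a list of rows, each a list of 7 numbers: the shift along the world's x, y, z in m, then the turn, a rotation vector about the world's x, y, z in degrees, then the gripper command: -1 is fully open, 1 is shut, values between are in proportion. In form: [[dx, dy, dz, rx, ry, rz, fingers], ...]. A call has 1 to 10 rows; each row is the pose to reach, as a shift and turn from the pose commanded when the call began; what a row does not reach only later rows make up. A row lasts 1/12 s, in which the tool goes at most 41.7 mm and 7.16 degrees, less where a joint would pass 70% of its speed; a pose out of reach is approached as far as the arm can. A call with a gripper value outside its range is refused whole. The fingers move at their own pace and stop on an object; "force" is the grip in N (left out, the last holds). Time passes only in rows, so rows that repeat a pose let the fingers close. It gives the time, the measured TCP pose, the force and the opening at its end, in the units of the state.
- bot.get_obs(): the state, without advancing time (a new reading comes with each control period).
- bot.read_camera(name): name is "scene" or "top" or "wrist"; returns a dict with "color" (420x560x3 uint8, red, green, blue), "intrinsics" (3x3 intrinsics, pixels), "extrinsics" (4x4, takes a point from camera to world coordinates). Camera axes: x right, y up, looking along -z (the intrinsics and any distortion apply to the point x, -y, -z); pixel columns grow to the right and rows downward; lengths in m; the calibration is good to about 2 mm. A picture is of the moment at which its call begins. There is no depth.
- bot.hand_in(): hands the job in, once; it reports no verdict.
Trained networks look in the newest picture that a camera, given by its name, has taken for a name from the list of things; names that differ only in an ending like _2 or _b are one class to them, and where a whole thing is asked for, a point or a joint stands for the part that bears it (a point fixed in the world has none). Each returns a list of dicts, best first, with "conf" (0 to 1); they miss things now and then, are a little off and sometimes report something else, mostly with a low value. They report only what shows in the picture. A call takes as long as a camera call. They do not tell look-alikes from the thing itself.
- bot.recognise(thing, camera): "location" ([column, row] as shares, 0 to 1, of the picture: columns of its width, rows of its height, amid what is visible of it).
- bot.place_of(thing, camera): "location" ([column, row] as shares, 0 to 1, of the picture: columns of its width, rows of its height: a listed point, or the origin of a listed thing).
The state is a dict: "t": time; "q": joint angles; "joint_vel": joint speeds; "joint_torque": joint torques, N m; "eef_pos": TCP position; "tool_rot": TCP orientation; "contact_force": force on the tool from outside, world axes, zero at the start; "torque": the same for the moment, N m; "gripper_width": opening from 0.0 (shut) to 1.0 (fully open).
Only numpy, scipy, OpenCV 4.12 (cv2) and the standard library are available. Lean on these libraries where they do the work, as an engineer would, in place of code of your own. Each camera call takes 0.05 s, during which the arm holds its last target.

## Working session

There is one attempt and no reset: what is moved stays moved. The work goes in short steps, Python scripts to look and compute and a tool call to move; the robot and the scene stay as the last step left them, time stands still between calls to the robot, and variables do not carry over. Pictures are saved under pics/ and viewed, and the job is handed in when it is done.

Besides the shell and the picture viewer there is one more tool, called after ">>>" by a JSON object that holds its "fn" and its "kwargs". step_arm: Moves the arm, as the interface text tells. Its arguments: {"type":"object","properties":{"increments":{"type":"array","items":{"type":"array","items":{"type":"number"}}},"force":{"type":"number"}},"required":["increments"]}

```bash
ls; mkdir -p pics
cat > h.py <<'E'
import numpy as np,cv2
from station import bot
from scipy.spatial.transform import Rotation as R
def cam(n,save=None):
    c=bot.read_camera(n)
    if save: cv2.imwrite('pics/'+save,c['color'][:,:,::-1])
    return c
def ray(c,u,v):
    K=np.array(c['intrinsics']);E=np.array(c['extrinsics'])
    d=np.array([(u-K[0,2])/K[0,0],-(v-K[1,2])/K[1,1],-1.]);d=E[:3,:3]@d
    return E[:3,3],d/np.linalg.norm(d)
def proj(c,p):
    K=np.array(c['intrinsics']);E=np.array(c['extrinsics'])
    q=E[:3,:3].T@(np.array(p)-E[:3,3]);q=np.array([q[0],-q[1],-q[2]])
    q=K@q;return q[:2]/q[2]
def atz(c,u,v,z):
    o,d=ray(c,u,v);return o+d*(z-o[2])/d[2]
def tri(rays):
    A=0;b=0
    for o,d in rays:
        M=np.eye(3)-np.outer(d,d);A=A+M;b=b+M@o
    p=np.linalg.solve(A,b);return p,[np.linalg.norm((np.eye(3)-np.outer(d,d))@(p-o)) for o,d in rays]
E
python3 - <<'E'
from h import *
o=bot.get_obs();print(o)
for n in ['scene','top','wrist']:
    c=cam(n,n+'0.png');print(n,np.round(c['extrinsics'],3).tolist(),np.round(c['intrinsics'],1).tolist(),c.keys())
    if n!='wrist':
        for t in ['holder','pocket_center','keeper_home','tray_center','tray_grip','tray_keeper','bolt_knob','adapter','mug','cap_jar','inflator','installer']:
            print(n,t,[(np.round(np.array(r['location'])*[560,420],1).tolist(),round(r['conf'],2)) for r in bot.place_of(t,n)][:4])
E
```

```text
pics
{'t': 0.0, 'q': array([ 1.14089187,  0.47780545,  0.02234471,  1.55646262, -0.01150725,
        1.10929085, -0.08309988]), 'joint_vel': array([-0.00088465,  0.00091008,  0.00015051,  0.00097744, -0.00043974,
        0.00108432, -0.00238074]), 'joint_torque': array([ 7.39846146e-04, -5.96453047e+01,  1.60787232e+00, -2.81203526e+01,
        1.23834264e-02,  9.31803079e-03,  4.00216948e-06]), 'eef_pos': array([ 0.21328415, -0.63978922,  0.23031751]), 'tool_rot': array([-8.94143707e-04,  9.87081606e-01,  1.60215664e-01, -2.12416308e-04]), 'contact_force': array([ 0.99939392,  0.06273309, -0.76048737]), 'torque': array([-0.01911265,  0.06468682,  0.01758818]), 'gripper_width': 1.0004915830911536}
scene [[0.799, -0.402, 0.447, 1.03], [0.602, 0.535, -0.593, -0.594], [-0.0, 0.743, 0.669, 0.755], [0.0, 0.0, 0.0, 1.0]] [[445.9, 0.0, 282.4], [0.0, 445.9, 211.7], [0.0, 0.0, 1.0]] dict_keys(['color', 'intrinsics', 'extrinsics'])
scene holder [([268.0, 256.7], 0.71), ([345.0, 175.8], 0.31)]
scene pocket_center []
scene keeper_home [([266.4, 210.2], 0.89)]
scene tray_center [([271.2, 358.5], 
[... 860 characters left out ...]
 ([339.3, 288.8], 0.71), ([312.2, 207.9], 0.63)]
top tray_grip [([376.5, 148.6], 0.88), ([315.2, 207.8], 0.62)]
top tray_keeper [([331.4, 200.5], 0.82), ([333.7, 308.2], 0.79), ([286.7, 283.7], 0.69), ([385.1, 165.1], 0.63)]
top bolt_knob [([260.4, 220.4], 0.45)]
top adapter [([363.4, 216.9], 0.43)]
top mug [([402.2, 210.4], 0.94)]
top cap_jar [([195.6, 211.6], 0.61)]
top inflator [([186.0, 285.0], 0.78), ([329.4, 204.3], 0.52)]
top installer [([402.3, 273.8], 0.62)]
wrist [[0.316, 0.914, 0.254, 0.277], [-0.949, 0.305, 0.085, -0.619], [0.0, -0.268, 0.963, 0.375], [0.0, 0.0, 0.0, 1.0]] [[359.1, 0.0, 278.2], [0.0, 359.1, 209.9], [0.0, 0.0, 1.0]] dict_keys(['color', 'intrinsics', 'extrinsics'])
```

View pics/scene0.png

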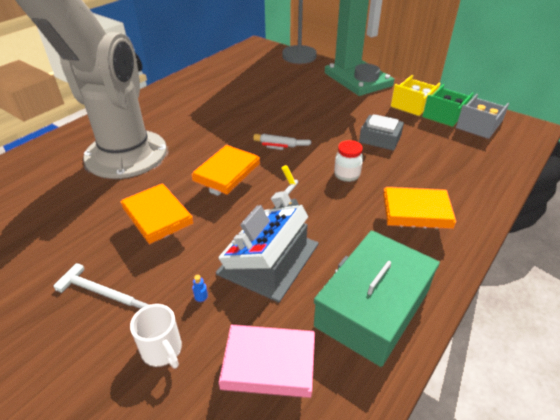

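View pics/top0.png

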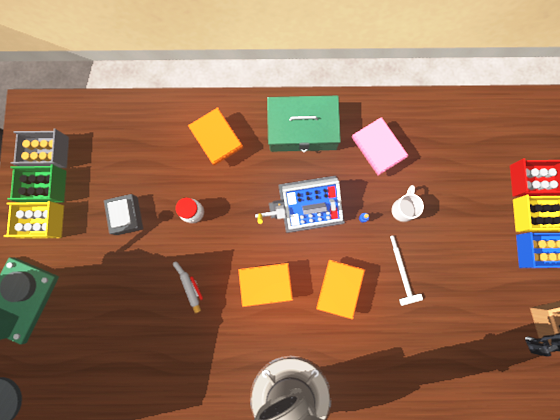

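The scene picture shows one blue tray in a sloping holder at (265,240), with the yellow knob at (288,175). The flat orange slabs at (157,212), (227,168) and (418,207) and the pink one at (270,360) are look-alikes. I'll confirm the tray in an enlarged crop.

Run:
```python
import cv2,numpy as np
s=cv2.imread('pics/scene0.png')[150:300,200:340];t=cv2.imread('pics/top0.png')[165:245,245:385]
cv2.imwrite('pics/cs.png',cv2.resize(s,None,fx=4,fy=4,interpolation=2));cv2.imwrite('pics/ct.png',cv2.resize(t,None,fx=5,fy=5,interpolation=2))
```

```text
(no output)
```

View pics/cs.png

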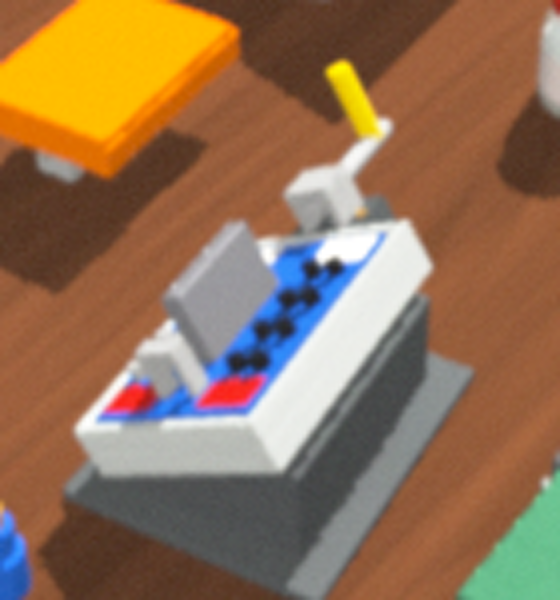

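View pics/ct.png

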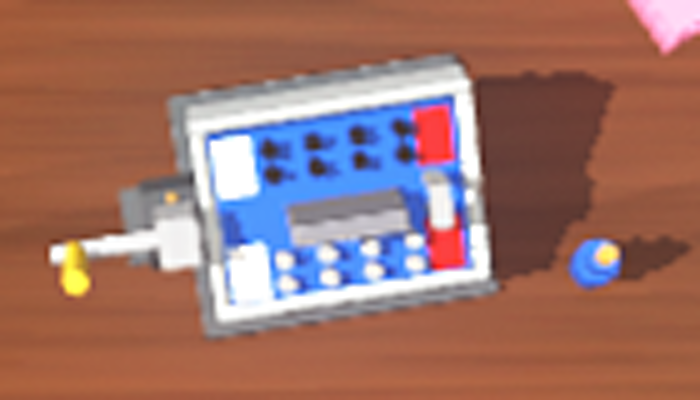

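The crops confirm it: a blue tray in the holder with a grey grip, red end and keeper at the −y side, and the bolt and yellow knob at +y. Next I fit the holder pose to features in both views and overlay it.

```bash
cat >> h.py <<'E'
Rp=R.from_euler('y',-0.5236).as_matrix()
def pose(p): # x,y,yaw,z
    return R.from_euler('z',p[2]).as_matrix()@Rp, np.array([p[0],p[1],p[3] if len(p)>3 else 0.069])
def wp(p,l):
    A,t=pose(p);return A@(np.array(l)/1000.)+t
def overlay(c,p,name,box,f,flip=True,T=None):
    im=cv2.resize(np.ascontiguousarray(c['color'][box[1]:box[3],box[0]:box[2],::-1]),None,fx=f,fy=f,interpolation=2)
    s=-1 if flip else 1
    def L(a,b,col):
        q=[tuple(int(round((x+.5)*f)) for x in proj(c,wp(p,l))-np.array(box[:2])) for l in (a,b)];cv2.line(im,q[0],q[1],col,1)
    def rect(x,y,z,col,x0=0,y0=0):
        P=[(x0-x,y0-y,z),(x0+x,y0-y,z),(x0+x,y0+y,z),(x0-x,y0+y,z)]
        for i in range(4):L(P[i],P[(i+1)%4],col)
    rect(64.5,84.5,13,(0,255,0));rect(59.5,79.5,13,(0,255,255))
    rect(7,35,57,(255,0,255));rect(7,35,13,(255,0,255))
    L((0,166,31),(0,166,75),(255,255,0))
    rect(15,12,38,(0,128,255),0,102)
    cv2.imwrite('pics/'+name,im)
E
cat > fit0.py <<'E'
from h import *
from scipy.optimize import least_squares
s=bot.read_camera('scene');t=bot.read_camera('top')
S=lambda u,v:np.array([200+u/4-.5,150+v/4-.5]);T=lambda u,v:np.array([245+u/5-.5,165+v/5-.5])
obs=[(s,(-64.5,-84.5,13),S(78,432)),(s,(64.5,-84.5,13),S(252,420)),(s,(64.5,84.5,13),S(410,222)),
(s,(-7,35,57),S(238,224)),(s,(-7,-35,57),S(168,290)),
(t,(64.5,-84.5,13),T(460,80)),(t,(-64.5,-84.5,13),T(492,282)),(t,(-64.5,84.5,13),T(212,322)),(t,(64.5,84.5,13),T(190,122)),
(t,(-7,35,57),T(292,232)),(t,(-7,-35,57),T(410,225))]
f=lambda p:np.concatenate([proj(c,wp(p,l))-o for c,l,o in obs])
r=least_squares(f,[0.52,-.05,-.1,.069],loss='soft_l1')
print(r.x,np.round(f(r.x).reshape(-1,2),1).tolist())
overlay(s,r.x,'os.png',(200,150,340,300),4);overlay(t,r.x,'ot.png',(245,165,385,245),5)
for l in [(0,0,0),(0,0,35),(0,166,55)]:print(wp(r.x,l))
E
python3 fit0.py
```

```text
[ 0.58425032 -0.07031344  0.14228396  0.0686361 ] [[-0.4, -0.7], [0.3, 0.5], [0.2, -0.1], [-1.3, -0.5], [-1.2, 2.4], [1.0, -0.5], [-1.7, -1.4], [0.5, -1.2], [-1.0, -0.5], [-0.6, 2.4], [-0.7, 0.3]]
[ 0.58425032 -0.07031344  0.0686361 ]
[ 0.56692713 -0.07279502  0.09894697]
[0.53348864 0.09010946 0.11626746]
```

View pics/os.png

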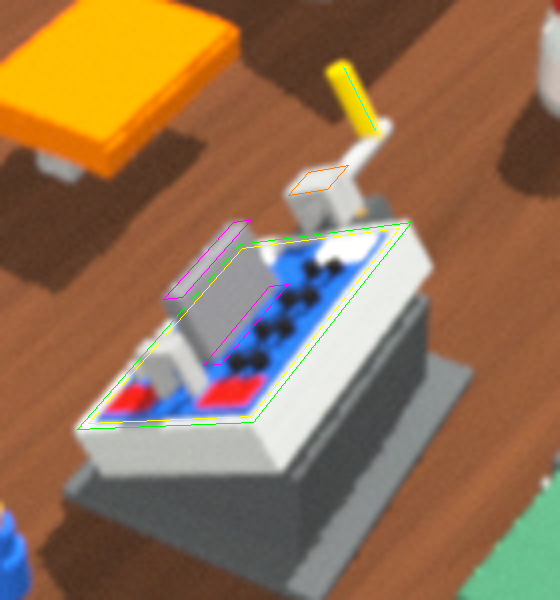

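View pics/ot.png

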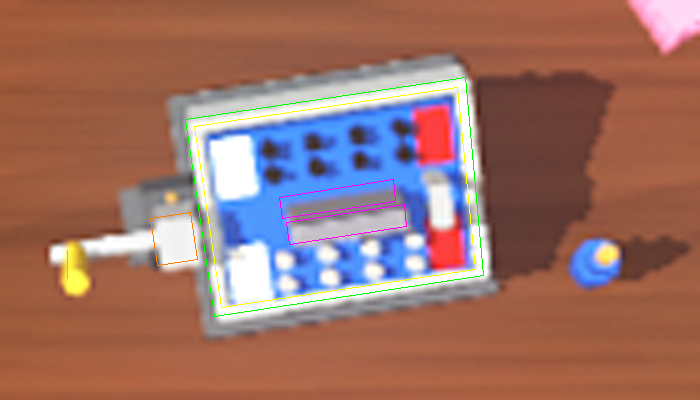

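```bash
cat >> h.py <<'E'
def goal(p,l,turn=0,sgn=1):
    A,t=pose(p)
    z=-A[:,2];x=sgn*A[:,1];y=np.cross(z,x)
    Rt=np.stack([x,y,z],1)@R.from_euler('z',turn,degrees=True).as_matrix()
    return wp(p,l),Rt
def cur():
    o=bot.get_obs();return o['eef_pos'],R.from_quat(np.roll(o['tool_rot'],-1)).as_matrix(),o
def delta(p,l,turn=0,sgn=1):
    P,Rt=goal(p,l,turn,sgn);e,Rc,o=cur()
    rv=np.degrees(R.from_matrix(Rt@Rc.T).as_rotvec())
    return np.round(P-e,4),np.round(rv,2)
E
python3 - <<'E'
from h import *
p=[.5843,-.0703,.1423,.0686]
print(delta(p,(0,0,150)),delta(p,(0,0,150),180))
c=bot.read_camera('wrist');e,Rc,o=cur()
E=c['extrinsics'];print(Rc.T@(E[:3,3]-e),np.round(Rc.T@E[:3,:3],3))
E
```

```text
(array([ 0.2966,  0.5594, -0.0328]), array([-17.09, -27.66,  77.76])) (array([ 0.2966,  0.5594, -0.0328]), array([ 29.02, -17.93, -97.73]))
[ 0.06714481 -0.00032025 -0.14342346] [[ 0.     0.963  0.268]
 [ 1.     0.    -0.   ]
 [-0.     0.268 -0.963]]
```

>>> {"fn": "step_arm", "kwargs": {"increments": [[0.15, 0.28, 0.06, -8.5, -13.8, 38.9, -1], [0.15, 0.28, 0.06, -8.5, -13.8, 38.9, -1], [0.15, 0.28, 0.06, -8.5, -13.8, 38.9, -1], [0.15, 0.28, 0.06, -8.5, -13.8, 38.9, -1], [0.15, 0.28, 0.06, -8.5, -13.8, 38.9, -1], [0.15, 0.28, 0.06, -8.5, -13.8, 38.9, -1], [0.15, 0.28, 0.06, -8.5, -13.8, 38.9, -1], [0.15, 0.28, 0.06, -8.5, -13.8, 38.9, -1]]}}

```text
t: 2.17
eef_pos: [0.364, -0.3576, 0.2921]
tool_rot: [0.091, 0.868, 0.478, 0.105]
contact_force: [1.5, 0.0, -0.1]
gripper_width: 0.998
```

Run:
```python
from h import *
p=[.5843,-.0703,.1423,.0686]
print(delta(p,(0,0,150)),bot.get_obs()['q'])
```

```text
(array([ 0.146 ,  0.2767, -0.0936]), array([ -8.52, -13.84,  38.8 ])) [ 1.0510764   0.04699429 -0.31475888  2.01346026 -0.16566164  0.84863869
  0.26889706]
```

>>> {"fn": "step_arm", "kwargs": {"increments": [[0.145, 0.277, -0.094, -8.5, -13.8, 38.8, -1], [0.145, 0.277, -0.094, -8.5, -13.8, 38.8, -1], [0.145, 0.277, -0.094, -8.5, -13.8, 38.8, -1], [0.145, 0.277, -0.094, -8.5, -13.8, 38.8, -1], [0.145, 0.277, -0.094, -8.5, -13.8, 38.8, -1], [0.145, 0.277, -0.094, -8.5, -13.8, 38.8, -1], [0.145, 0.277, -0.094, -8.5, -13.8, 38.8, -1], [0.145, 0.277, -0.094, -8.5, -13.8, 38.8, -1], [0.145, 0.277, -0.094, -8.5, -13.8, 38.8, -1], [0.145, 0.277, -0.094, -8.5, -13.8, 38.8, -1]]}}

```text
t: 3.0
eef_pos: [0.509, -0.0802, 0.1969]
tool_rot: [0.168, 0.631, 0.731, 0.196]
contact_force: [0.2, 0.1, 0.4]
gripper_width: 1.001
```

Run:
```python
from h import *
p=[.5843,-.0703,.1423,.0686]
print(delta(p,(0,0,150)),bot.get_obs()['q'])
c=cam('wrist','w1.png');overlay(c,p,'ow1.png',(0,0,560,420),1.4)
```

```text
(array([ 0.001 , -0.0007,  0.0016]), array([-0.07, -0.12, -0.27])) [ 0.66157856  0.10697597 -0.56251996  2.29564753 -0.29242602  0.26065486
  0.52683842]
```

View pics/ow1.png

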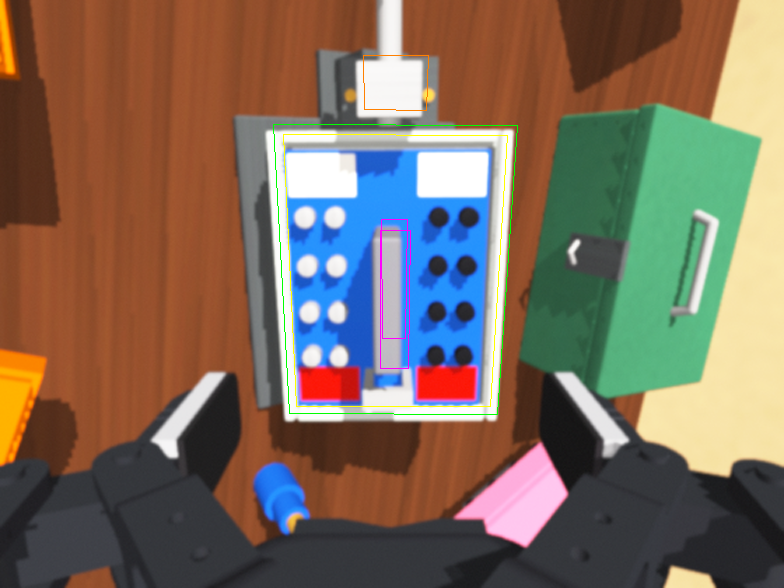

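The wrist view shows the tray seated with the keeper at the bottom (388,385) and the barrel at the top (390,85). The overlay is a few mm off, so I refine it.

Run:
```python
import cv2
w=cv2.imread('pics/w1.png')
cv2.imwrite('pics/w1a.png',cv2.resize(w[30:170,180:380],None,fx=4,fy=4,interpolation=2))
cv2.imwrite('pics/w1b.png',cv2.resize(w[165:305,180:380],None,fx=4,fy=4,interpolation=2))
```

```text
(no output)
```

View pics/w1a.png

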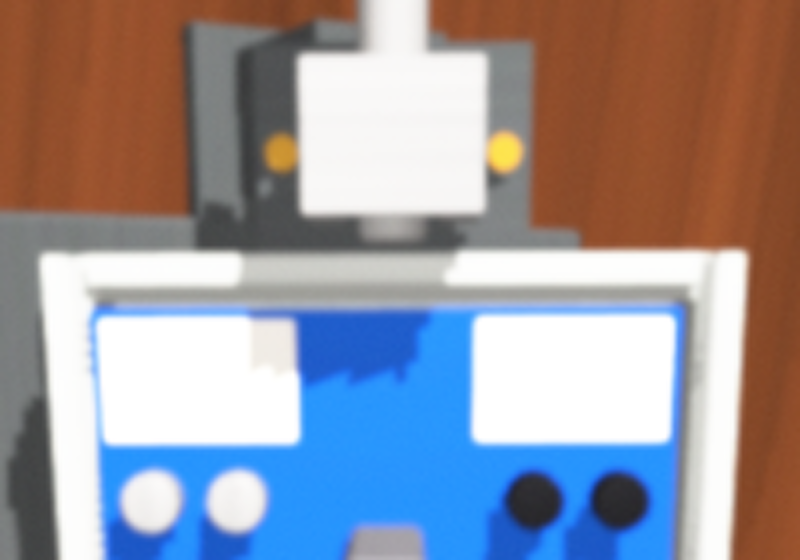

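View pics/w1b.png

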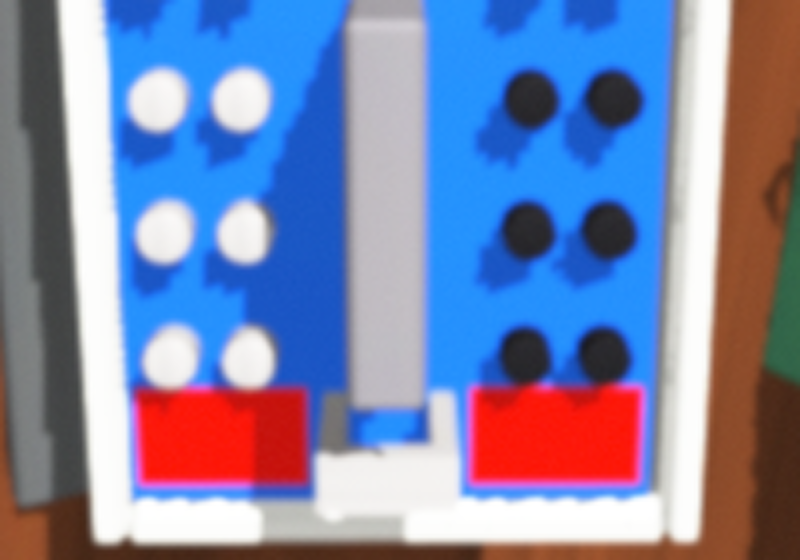

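```bash
cat > fit1.py <<'E'
from h import *
from scipy.optimize import least_squares
w=bot.read_camera('wrist');s=bot.read_camera('scene');t=bot.read_camera('top')
a=lambda u,v:np.array([180+u/4-.5,30+v/4-.5]);b=lambda u,v:np.array([180+u/4-.5,165+v/4-.5])
S=lambda u,v:np.array([200+u/4-.5,150+v/4-.5]);T=lambda u,v:np.array([245+u/5-.5,165+v/5-.5])
W=[((-64.5,84.5,13),a(40,254)),((64.5,84.5,13),a(748,252)),((-64.5,-84.5,13),b(97,542)),((64.5,-84.5,13),b(700,542)),
((-15,114,38),a(298,53)),((15,114,38),a(487,53)),((-15,90,38),a(298,214)),((15,90,38),a(487,214))]
G=[((-7,-35,57),b(348,408)),((7,-35,57),b(425,408)),((-7,35,57),b(347,18)),((7,35,57),b(425,18))]
O=[(s,(-64.5,-84.5,13),S(78,432)),(s,(64.5,-84.5,13),S(252,420)),(s,(64.5,84.5,13),S(410,222)),
(t,(64.5,-84.5,13),T(463,83)),(t,(-64.5,-84.5,13),T(490,278)),(t,(-64.5,84.5,13),T(216,320)),(t,(64.5,84.5,13),T(190,122))]
f=lambda p:np.concatenate([proj(w,wp(p,l))-o for l,o in W]+[[(p[3]-.069)*500]])
r=least_squares(f,[.584,-.07,.142,.069]);print('wrist',r.x);print(np.round(f(r.x)[:-1].reshape(-1,2),1).tolist())
g=lambda p:np.concatenate([proj(w,wp(p,l))-o for l,o in G]+[[(p[3]-r.x[3])*2000]])
rg=least_squares(g,r.x);print('grip',rg.x,np.round(g(rg.x)[:-1].reshape(-1,2),1).tolist())
h=lambda p:np.concatenate([proj(c,wp(p,l))-o for c,l,o in O]);r2=least_squares(h,r.x,loss='soft_l1');print('st',r2.x)
overlay(s,r.x,'os1.png',(200,150,340,300),4);overlay(t,r.x,'ot1.png',(245,165,385,245),5);overlay(w,r.x,'ow1b.png',(180,30,380,180),4)
A,_=pose(r.x);print('grip offset in pocket mm',1000*A.T@(rg.x[[0,1,3]]-r.x[[0,1,3]]))
E
python3 fit1.py
```

```text
wrist [ 0.58087553 -0.07606951  0.14964864  0.07126869]
[[0.2, 0.4], [-0.3, 0.0], [-0.0, 0.2], [-0.4, -0.2], [0.2, 0.3], [-0.3, 0.1], [1.0, -0.3], [-0.8, -0.6]]
grip [ 0.57919023 -0.07503825  0.14740048  0.07099194] [[-0.1, 1.1], [0.6, 1.0], [-1.1, -0.9], [1.0, -0.9]]
st [ 0.58296323 -0.07067673  0.14807752  0.06759974]
grip offset in pocket mm [-1.44842235  1.27100067  0.51668539]
```

Run:
```python
from h import *
e,Rc,o=cur();print(o['t'],e,o['q'],-70*Rc[:,2],delta([.5843,-.0703,.1423,.0686],(0,0,150)))
```

```text
3.2 [ 0.50827057 -0.0848072   0.19762609] [ 0.66814873  0.10507676 -0.55986744  2.29569402 -0.29458075  0.26140331
  0.5297438 ] [-34.58970567  -4.8509585   60.66317222] (array([0.0018, 0.0039, 0.0009]), array([-0.  , -0.07,  0.19]))
```

>>> {"fn": "step_arm", "kwargs": {"increments": [[0, 0, 0, -17.3, -2.5, 30.4, -1], [0, 0, 0, -17.3, -2.5, 30.4, -1], [0, 0, 0, -17.3, -2.5, 30.4, -1], [0, 0, 0, -17.3, -2.5, 30.4, -1], [0, 0, 0, -17.3, -2.5, 30.4, -1], [0, 0, 0, -34.6, -5, 60.7, -1], [0, 0, 0, -34.6, -5, 60.7, -1], [0, 0, 0, -34.6, -5, 60.7, -1], [0, 0, 0, -34.6, -5, 60.7, -1], [0, 0, 0, -34.6, -5, 60.7, -1]]}}

```text
t: 4.03
eef_pos: [0.5081, -0.0854, 0.1976]
tool_rot: [0.251, 0.098, 0.961, 0.061]
contact_force: [-0.6, -0.2, 0.3]
gripper_width: 0.997
```

Run:
```python
from h import *
e,Rc,o=cur();print(o['t'],e,o['q'],-70*Rc[:,2],delta([.5809,-.0733,.146,.0695],(0,0,150),180))
```

```text
4.0333 [ 0.50814771 -0.08538524  0.19762097] [ 0.92267121  0.13864147 -0.82699969  2.28358326 -0.11386832  0.25834865
  1.59606683] [-34.63383984  -4.79221486  60.64265673] (array([-0.0014,  0.0012,  0.0018]), array([-54.28,  -7.77,  95.36]))
```

>>> {"fn": "step_arm", "kwargs": {"increments": [[0, 0, 0, 17.3, 2.4, -30.3, -1], [0, 0, 0, 17.3, 2.4, -30.3, -1], [0, 0, 0, 17.3, 2.4, -30.3, -1], [0, 0, 0, 17.3, 2.4, -30.3, -1], [0, 0, 0, 17.3, 2.4, -30.3, -1], [0, 0, 0, 34.6, 4.8, -60.6, -1], [0, 0, 0, 34.6, 4.8, -60.6, -1], [0, 0, 0, 34.6, 4.8, -60.6, -1], [0, 0, 0, 34.6, 4.8, -60.6, -1], [0, 0, 0, 34.6, 4.8, -60.6, -1]]}}

```text
t: 4.87
eef_pos: [0.5082, -0.0853, 0.1977]
tool_rot: [0.171, 0.636, 0.727, 0.196]
contact_force: [0.1, 1.4, -0.3]
gripper_width: 0.999
```

>>> {"fn": "step_arm", "kwargs": {"increments": [[0, 0, 0, 0, 0, 0, -1], [0, 0, 0, 0, 0, 0, -1]]}}

```text
t: 5.03
eef_pos: [0.5083, -0.0846, 0.1976]
tool_rot: [0.171, 0.632, 0.73, 0.195]
contact_force: [-0.0, 1.1, -0.4]
gripper_width: 1.003
```

Run:
```python
from h import *
import pickle
e,Rc,o=cur();print(o['t'],e,o['q'],o['joint_vel'].round(3))
c=cam('wrist','w2.png');pickle.dump(c,open('w2.pkl','wb'));e,Rc,o=cur();print(o['t'],e)
im=c['color'][:,:,::-1]
cv2.imwrite('pics/w2a.png',cv2.resize(im[30:170,180:380],None,fx=4,fy=4,interpolation=2))
cv2.imwrite('pics/w2b.png',cv2.resize(im[165:305,180:380],None,fx=4,fy=4,interpolation=2))
```

```text
5.0333 [ 0.50832432 -0.08460811  0.19763949] [ 0.66128102  0.10357661 -0.55370608  2.29840875 -0.30047241  0.25645923
  0.53949483] [ 0.005  0.004 -0.014 -0.001  0.005 -0.002  0.012]
5.0833 [ 0.50838495 -0.0843687   0.19759038]
```

View pics/w2a.png

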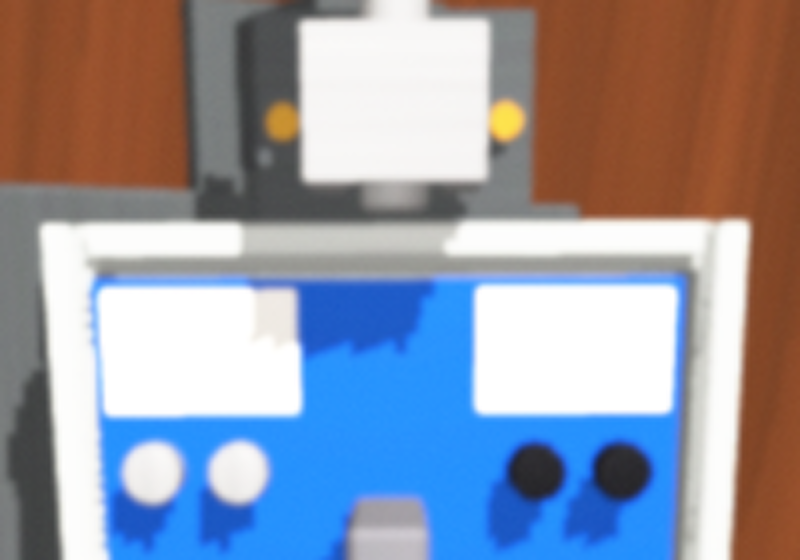

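View pics/w2b.png

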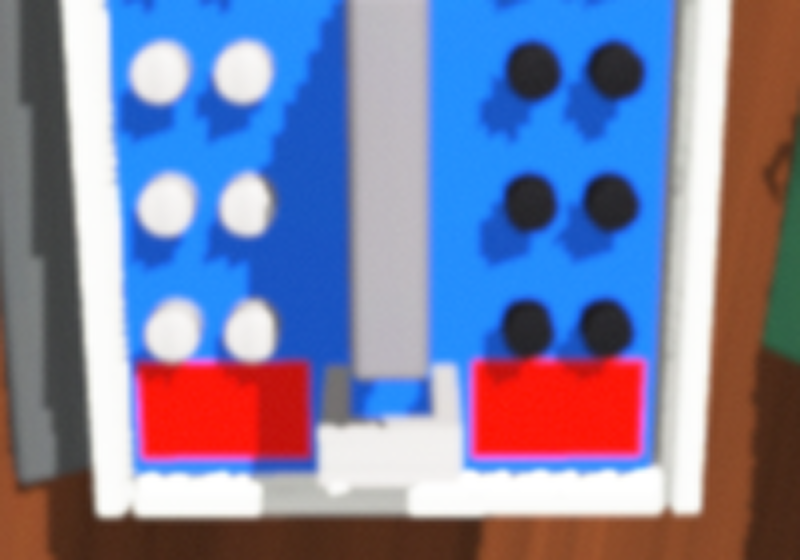

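```bash
cat > fit2.py <<'E'
from h import *
import pickle
from scipy.optimize import least_squares
w=pickle.load(open('w2.pkl','rb'))
a=lambda u,v:np.array([180+u/4-.5,30+v/4-.5]);b=lambda u,v:np.array([180+u/4-.5,165+v/4-.5])
W=[((-64.5,84.5,13),a(40,224)),((64.5,84.5,13),a(750,221)),((-64.5,-84.5,13),b(97,516)),((64.5,-84.5,13),b(701,514)),
((-15,114,38),a(300,19)),((15,114,38),a(490,19)),((-15,90,38),a(300,182)),((15,90,38),a(489,182))]
G=[((-7,-35,57),b(353,379)),((7,-35,57),b(428,379)),((-7,35,57),a(347,528)),((7,35,57),a(427,528))]
f=lambda p:np.concatenate([proj(w,wp(p,l))-o for l,o in W]+[[(p[3]-.069)*500]])
r=least_squares(f,[.584,-.07,.142,.069]);print('wrist',r.x);print(np.round(f(r.x)[:-1].reshape(-1,2),1).tolist())
g=lambda p:np.concatenate([proj(w,wp(p,l))-o for l,o in G]+[[(p[3]-r.x[3])*2000]])
rg=least_squares(g,r.x);print('grip',rg.x,np.round(g(rg.x)[:-1].reshape(-1,2),1).tolist())
A,_=pose(r.x);print('grip offset in pocket mm',1000*A.T@(rg.x[[0,1,3]]-r.x[[0,1,3]]))
p=[.583,-.0712,.1475,.069];print(delta(p,(0,0,27)),delta(p,(0,0,60)))
E
python3 fit2.py
```

```text
wrist [ 0.58121453 -0.07375073  0.15082457  0.07087939]
[[0.3, 0.4], [-0.3, 0.2], [0.3, 0.3], [-0.5, 0.0], [0.1, 0.3], [-0.5, 0.1], [1.0, -0.5], [-0.7, -0.7]]
grip [ 0.57955861 -0.07278726  0.15720684  0.07060094] [[-0.4, 1.2], [0.9, 1.0], [-0.9, -0.8], [0.8, -1.0]]
grip offset in pocket mm [-1.43165164  1.20133822  0.50503823]
(array([ 0.0613,  0.0112, -0.1052]), array([0.19, 0.13, 0.24])) (array([ 0.0449,  0.0088, -0.0766]), array([0.19, 0.13, 0.24]))
```

Run:
```python
from h import *
p=[.582,-.0722,.149,.0692];print(delta(p,(-1,.5,45)),delta(p,(-1,.5,27)))
```

```text
(array([ 0.0504,  0.0092, -0.0899]), array([0.19, 0.13, 0.33])) (array([ 0.0593,  0.0105, -0.1055]), array([0.19, 0.13, 0.33]))
```

>>> {"fn": "step_arm", "kwargs": {"increments": [[0.0252, 0.0046, -0.045, 0.2, 0.1, 0.3, -1], [0.0504, 0.0092, -0.0899, 0.2, 0.1, 0.3, -1], [0.0504, 0.0092, -0.0899, 0.2, 0.1, 0.3, -1], [0.0504, 0.0092, -0.0899, 0.2, 0.1, 0.3, -1], [0.0504, 0.0092, -0.0899, 0.2, 0.1, 0.3, -1], [0.0504, 0.0092, -0.0899, 0.2, 0.1, 0.3, -1]]}}

```text
t: 5.58
eef_pos: [0.5512, -0.0727, 0.1191]
tool_rot: [0.154, 0.632, 0.733, 0.199]
contact_force: [0.2, 0.5, -0.7]
gripper_width: 0.999
```

Run:
```python
from h import *
p=[.582,-.0722,.149,.0692];print(delta(p,(-1,.5,45)),delta(p,(-1,.5,27)),bot.get_obs()['q'])
c=cam('scene');w=cam('wrist')
im=cv2.resize(c['color'][130:300,190:350,::-1],None,fx=3.4,fy=3.4,interpolation=2);cv2.imwrite('pics/s3.png',im)
cv2.imwrite('pics/w3.png',w['color'][:,:,::-1])
```

```text
(array([ 0.0076, -0.0025, -0.0115]), array([-1.28, -1.12, -0.34])) (array([ 0.0165, -0.0012, -0.0271]), array([-1.28, -1.12, -0.34])) [ 0.0760168   0.28951419  0.03369193  2.29739922 -1.17392721  0.16982612
  1.38388138]
```

View pics/s3.png

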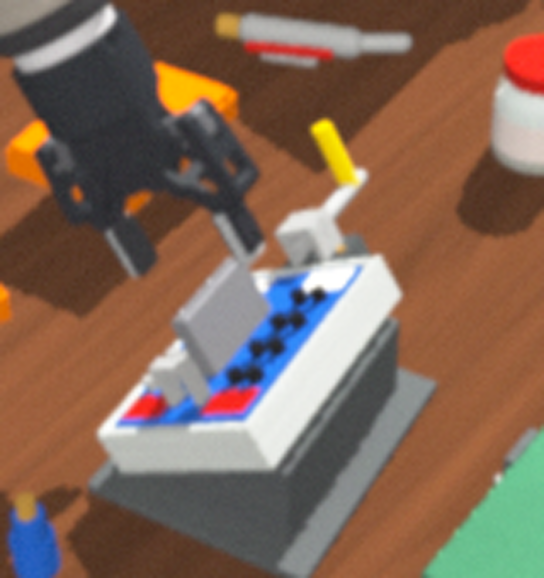

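View pics/w3.png

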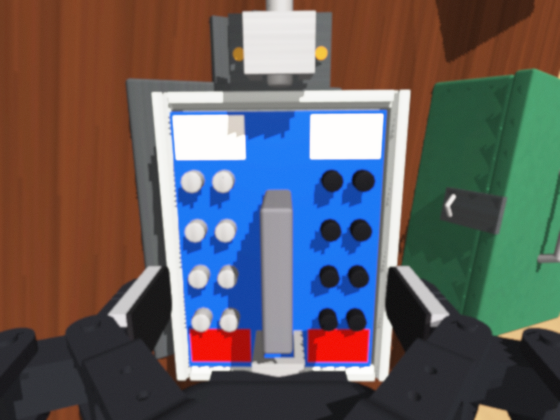

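Run:
```python
from h import *
p=[.582,-.0722,.149,.0692];print(delta(p,(-1,.5,40)),bot.get_obs()['q'],bot.get_obs()['joint_vel'])
```

```text
(array([ 0.0098, -0.0036, -0.0154]), array([-1.32, -1.2 , -0.41])) [ 0.07373993  0.2904798   0.03313827  2.29672329 -1.16885736  0.16983419
  1.3770209 ] [ 0.08114176 -0.03154903 -0.09014107  0.01110725  0.2801452   0.00437906
 -0.27654826]
```

>>> {"fn": "step_arm", "kwargs": {"increments": [[0.004, -0.002, -0.006, -1.3, -1.2, -0.4, -1], [0.004, -0.002, -0.006, -1.3, -1.2, -0.4, -1], [0.004, -0.002, -0.006, -1.3, -1.2, -0.4, -1]]}}

```text
t: 5.93
eef_pos: [0.5557, -0.0745, 0.1178]
tool_rot: [0.166, 0.631, 0.732, 0.195]
contact_force: [0.3, -0.9, 0.1]
gripper_width: 0.997
```

Run:
```python
from h import *
p=[.582,-.0722,.149,.0692];print(delta(p,(-1,.5,40)),bot.get_obs()['q'],bot.get_obs()['joint_vel'])
```

```text
(array([ 0.0056, -0.0003, -0.0145]), array([-0.18, -0.37, -0.  ])) [-0.03204895  0.29611312  0.14521656  2.30649657 -1.35881222  0.16988383
  1.55683986] [ 0.03523576 -0.00626032 -0.03128459 -0.0009178   0.0282911  -0.00116504
 -0.04194274]
```

```bash
cat > kin.py <<'E'
import numpy as np
from scipy.spatial.transform import Rotation as R
from scipy.optimize import least_squares
D=[([1.14089187,0.47780545,0.02234471,1.55646262,-0.01150725,1.10929085,-0.08309988],[0.21328415,-0.63978922,0.23031751],[-8.94143707e-04,9.87081606e-01,1.60215664e-01,-2.12416308e-04]),
([0.92267121,0.13864147,-0.82699969,2.28358326,-0.11386832,0.25834865,1.59606683],[0.50814771,-0.08538524,0.19762097],[.251,.098,.961,.061]),
([0.66128102,0.10357661,-0.55370608,2.29840875,-0.30047241,0.25645923,0.53949483],[0.50832432,-0.08460811,0.19763949],[.171,.632,.73,.195]),
([1.0510764,0.04699429,-0.31475888,2.01346026,-0.16566164,0.84863869,0.26889706],[.364,-.3576,.2921],[.091,.868,.478,.105]),
([0.0760168,0.28951419,0.03369193,2.29739922,-1.17392721,0.16982612,1.38388138],[.5512,-.0727,.1191],[.154,.632,.733,.199]),
([-0.03204895,0.29611312,0.14521656,2.30649657,-1.35881222,0.16988383,1.55683986],[.5557,-.0745,.1178],[.166,.631,.732,.195])]
def rz(a):return R.from_euler('z',a).as_matrix()
def ry(a):return R.from_euler('y',a).as_matrix()
def fk(q,k,s=None):
    d1,L1,e1,e2,L2,w,Lt,b0,q7o=k[:9]; s=k[9:]
    A=rz(b0+s[0]*q[0]);p=np.array([0,0,d1])
    A=A@ry(q[1]);p=p+A@[e1,0,L1]
    A=A@rz(s[1]*q[2])@ry(q[3]);p=p+A@[e2,0,L2]
    A=A@rz(s[2]*q[4])@ry(q[5]);p=p+A@[w,0,Lt]
    A=A@rz(s[3]*q[6]+q7o);return p,A
E
python3 - <<'E'
from kin import *
import itertools
best=None
for s in itertools.product([1,-1],repeat=4):
  for b0 in [-2.39,.1]:
   for q7 in [0,1.57,3.14,-1.57]:
    def f(k):
        r=[]
        for q,p,o in D:
            P,A=fk(q,list(k)+list(s));r+=list((P-p)*10);r+=list((A-R.from_quat(np.roll(o,-1)).as_matrix()).ravel())
        return np.array(r)
    x=least_squares(f,[.35,.4,0,0,.35,0,.3,b0,q7])
    if best is None or x.cost<best[0]:best=(x.cost,x.x,s,f(x.x));
print(best[0],best[1].round(4).tolist(),best[2]);print(best[3].reshape(6,-1)[:,:3]/10)
E
```

```text
0.023291556211785632 [0.1955, 0.5686, -0.0008, -0.0215, 0.4517, -0.0022, 0.2881, -0.0953, 1.4843] (-1, -1, -1, -1)
[[-0.00084168 -0.00204861 -0.00021274]
 [ 0.00617339 -0.00817949  0.00288777]
 [ 0.00179786  0.00013149  0.00149132]
 [ 0.00097915  0.00780052  0.00242292]
 [-0.00184202  0.00230099 -0.00253269]
 [-0.00528057  0.0044972  -0.00405658]]
```

```bash
cat > kin2.py <<'E'
from kin import *
def fk2(q,k):
    # k: d1,L1,e1,e2,L2,w,Lt,b0,q7o, y1,y2,y3
    d1,L1,e1,e2,L2,w,Lt,b0,q7o,y1,y2,y3=k
    A=rz(b0-q[0]);p=np.array([0,0,d1])
    A=A@ry(q[1]);p=p+A@[e1,y1,L1]
    A=A@rz(-q[2])@ry(q[3]);p=p+A@[e2,y2,L2]
    A=A@rz(-q[4])@ry(q[5]);p=p+A@[w,y3,Lt]
    A=A@rz(-q[6]+q7o);return p,A
E
python3 - <<'E'
from kin2 import *
def f(k):
    r=[]
    for q,p,o in D:
        P,A=fk2(q,k);r+=list((P-p)*10);r+=list((A-R.from_quat(np.roll(o,-1)).as_matrix()).ravel())
    return np.array(r)
x=least_squares(f,[.1955, .5686, 0,0, .45,0,.288, -0.09,1.48,0,0,0])
print(x.cost,x.x.round(4).tolist());print(f(x.x).reshape(6,-1)[:,:3]/10);print(f(x.x).reshape(6,-1)[:,3:].round(3))
E
```

```text
4.8072071244389235e-06 [0.2867, 0.5418, -0.0, -0.0002, 0.4724, -0.0, 0.3268, -0.0002, 1.5705, -0.0305, -0.0313, -0.0004]
[[ 4.15961803e-06  9.54837699e-07  1.92072688e-05]
 [ 2.37922219e-06 -7.73236479e-06  8.69639287e-06]
 [-1.25208676e-05  1.76966545e-06  1.34343412e-06]
 [ 3.93079413e-06 -4.72119426e-06 -3.17792700e-05]
 [ 1.65287532e-05  1.05874421e-05  1.29026188e-05]
 [-9.27130678e-06 -8.29717272e-06 -1.03704446e-05]]
[[-0.     0.     0.     0.     0.     0.     0.    -0.     0.   ]
 [ 0.     0.001  0.     0.001 -0.     0.    -0.     0.001  0.   ]
 [-0.    -0.     0.001 -0.     0.    -0.001 -0.001  0.     0.   ]
 [ 0.    -0.    -0.001 -0.    -0.    -0.    -0.    -0.    -0.   ]
 [-0.     0.    -0.    -0.     0.001 -0.001 -0.001 -0.    -0.   ]
 [-0.     0.    -0.    -0.    -0.     0.001  0.001 -0.    -0.   ]]
```

```bash
cat >> kin2.py <<'E'
K=[.2867,.5418,0,-.0002,.4724,0,.3268,-.0002,1.5705,-.0305,-.0313,-.0004]
lo=np.array([-2.96,-.34,-1.41,.24,-1.37,.17,-2.96]);hi=np.array([2.96,2.1,1.46,2.44,4.51,1.92,2.96])
def ik(P,A,q0,m=.05,reg=0):
    def f(q):
        p,a=fk2(q,K);return np.concatenate([(p-P)*10,(R.from_matrix(a@A.T)).as_rotvec()*3,reg*(q-q0)])
    q0=np.clip(q0,lo+m+1e-3,hi-m-1e-3)
    r=least_squares(f,q0,bounds=(lo+m,hi-m));return r.x,np.linalg.norm(f(r.x)[:6])
E
cat > an.py <<'E'
from h import *
from kin2 import *
p=[.582,-.0722,.149,.0692]
rng=np.random.default_rng(0)
qc=bot.get_obs()['q']
for z in [27,75,110]:
  for turn in [0,180]:
    for lean in [-25,0,25]:
      P,A=goal(p,(0,0,z),turn)
      Ax,_=pose(p)
      # lean about x_p through grasp pt
      gp=wp(p,(0,0,z+19)); Q=R.from_rotvec(np.radians(lean)*Ax[:,0]).as_matrix()
      P=gp+Q@(P-gp);A=Q@A
      S=[]
      for i in range(25):
        q0=rng.uniform(lo,hi); q0[0]=rng.uniform(-1,1);q0[1]=.3;q0[3]=2
        x,c=ik(P,A,q0)
        if c<1e-3:S.append(x)
      S=sorted(S,key=lambda x:x[4]);
      print(z,turn,lean,len(S))
      for x in S[::max(1,len(S)//4)]:print('   ',x.round(2))
E
python3 an.py
```

```text
27 0 -25 22
    [ 0.28  0.47 -0.6   2.3   1.7   0.72 -1.71]
    [ 0.03  0.42 -0.3   2.32  1.71  0.6  -1.77]
    [-0.33  0.41  0.11  2.34  1.75  0.44 -1.87]
    [-1.06  0.76  1.11  2.38  4.02  0.22  1.99]
    [-1.07  0.77  1.12  2.38  4.05  0.23  1.97]
27 0 0 11
    [ 0.79  0.49 -0.82  2.25  1.49  0.22 -1.16]
    [ 0.79  0.49 -0.83  2.25  1.49  0.22 -1.16]
    [ 0.8   0.5  -0.85  2.25  1.49  0.23 -1.16]
    [ 0.82  0.51 -0.87  2.25  1.49  0.25 -1.16]
    [ 0.88  0.54 -0.94  2.24  1.5   0.29 -1.15]
    [ 1.14  0.83 -1.36  2.23  1.58  0.66 -1.08]
27 0 25 18
    [ 0.25  0.5   0.12  2.14 -1.27  0.72  1.71]
    [ 0.71  0.54 -0.44  2.11 -0.96  0.5   1.46]
    [ 1.01  0.65 -0.84  2.09 -0.45  0.38  1.01]
    [ 1.23  0.85 -1.18  2.08  0.38  0.4   0.26]
    [ 1.3   0.99 -1.33  2.07  0.74  0.51 -0.05]
27 180 -25 20
    [ 0.24  0.46 -0.56  2.3   1.7   0.7   1.43]
    [ 0.41  0.51 -0.76  2.29  1.7   0.81  1.47]
    [-0.15  0.4  -0.09  2.33  1.72  0.52  1.33]
    [-0.56  0.43  0.39  2.36  1.83  0.33  1.16]
27 180 0 14
    [ 0.79  0.49 -0.82  2.25  1.49  0.22  1.98]
    [ 0.8   0.49 -0.84  2.25  1.4
[... 2691 characters left out ...]
7]
    [ 0.44  0.26 -0.75  2.34  1.45  0.67  1.68]
    [ 0.74  0.38 -1.11  2.33  1.5   0.82  1.69]
110 180 0 21
    [-0.76  0.25  1.02  2.37 -1.29  0.4  -1.64]
    [-0.08  0.16  0.22  2.33 -0.87  0.22 -2.05]
    [ 1.01  0.3  -0.99  2.27  0.6   0.22  2.84]
    [ 1.15  0.37 -1.17  2.27  0.87  0.29  2.6 ]
    [ 1.27  0.5  -1.36  2.26  1.1   0.42  2.41]
110 180 25 7
    [-0.24  0.42  0.78  2.21 -1.27  1.01 -1.45]
    [ 0.24  0.33  0.18  2.18 -1.11  0.8  -1.59]
    [ 0.25  0.33  0.17  2.18 -1.11  0.79 -1.6 ]
    [ 0.59  0.34 -0.23  2.16 -0.98  0.69 -1.71]
    [ 0.86  0.38 -0.56  2.14 -0.82  0.61 -1.85]
    [ 1.14  0.48 -0.9   2.12 -0.53  0.53 -2.1 ]
    [ 1.27  0.56 -1.09  2.12 -0.27  0.5  -2.33]
```

```bash
cat > sim.py <<'E'
from h import *
from kin2 import *
p=[.582,-.0722,.149,.0692]
def gl(l,turn,lean):
    """tool pose: lean about x_p about grasp pt, then turn about z_p through pocket axis. l=TCP if no lean"""
    P,A=goal(p,l);Ax,_=pose(p);gp=wp(p,(l[0],l[1],l[2]+19))
    Q=R.from_rotvec(np.radians(lean)*Ax[:,0]).as_matrix();P=gp+Q@(P-gp);A=Q@A
    T=R.from_rotvec(np.radians(turn)*Ax[:,2]).as_matrix();c=wp(p,(0,0,0))
    return c+T@(P-c),T@A
if __name__=='__main__':
  qc=bot.get_obs()['q']
  for L in [15,20,25]:
   for sg in [1,-1]:
    q=qc.copy();path=[(45,0,l) for l in np.linspace(0,L,6)]+[(z,0,L) for z in np.linspace(45,28,4)]+[(z,0,L) for z in np.linspace(28,125,12)]+[(125,sg*t,L) for t in np.linspace(6,180,30)]+[(z,sg*180,L) for z in np.linspace(125,28,12)]
    print(L,sg)
    for i,(z,t,l) in enumerate(path):
        P,A=gl((0,0,z),t,l);x,c=ik(P,A,q,m=.005,reg=.02)
        if i in (0,5,9,15,21,26,31,36,41,46,51,57,63) or c>.02: print(z,t,l,x.round(2),round(c,4),abs(x-q).max().round(2))
        q=x
E
python3 sim.py
```

```text
15 1
45 0 0.0 [-0.03  0.32  0.15  2.29 -1.36  0.18  1.57] 0.0543 0.02
45 0 15.0 [ 0.27  0.39 -0.01  2.21 -1.26  0.47  1.62] 0.0 0.07
28.0 0 15 [ 0.28  0.43 -0.03  2.2  -1.3   0.45  1.67] 0.0 0.02
72.0909090909091 0 15 [ 0.25  0.33  0.03  2.23 -1.18  0.5   1.54] 0.0 0.03
125.0 0 15 [ 0.23  0.21  0.09  2.25 -1.03  0.57  1.39] 0.0 0.03
125 30.0 15 [ 0.17  0.21  0.09  2.18 -0.71  0.6   1.56] 0.0 0.06
125 60.0 15 [ 0.1   0.2   0.07  2.15 -0.42  0.59  1.73] 0.0 0.06
125 90.0 15 [ 0.03  0.18  0.05  2.16 -0.13  0.55  1.9 ] 0.0 0.06
125 120.0 15 [-0.05  0.15  0.04  2.21  0.18  0.47  2.05] 0.0 0.07
125 150.0 15 [-0.12  0.13  0.05  2.29  0.55  0.37  2.15] 0.0 0.08
125 180.0 15 [-0.19  0.11  0.09  2.38  1.09  0.26  2.11] 0.0002 0.13
80.9090909090909 180 15 [-0.21  0.22  0.12  2.37  1.49  0.21  1.68] 0.0002 0.09
28.0 180 15 [-0.08  0.36 -0.04  2.33  1.89  0.27  1.28] 0.0001 0.05
15 -1
45 0 0.0 [-0.03  0.32  0.15  2.29 -1.36  0.18  1.57] 0.0543 0.02
45 0 15.0 [ 0.27  0.39 -0.01  2.21 -1.26  0.47  1.62] 0.0 0.07
28.0 0 15 [ 0.28  0.43 -0.03  2.2  -1.3   0.45  1.67] 0.0 0.02
72.0909090909091 0 15 [ 
[... 9097 characters left out ...]
0 25 [-1.26  0.62  1.34  2.41 -1.36  0.18 -1.93] 0.0713 0.03
89.72727272727272 -180 25 [-1.23  0.63  1.31  2.4  -1.36  0.18 -1.94] 0.0991 0.03
80.9090909090909 -180 25 [-1.21  0.64  1.28  2.38 -1.36  0.18 -1.95] 0.1259 0.03
72.0909090909091 -180 25 [-1.18  0.65  1.25  2.37 -1.36  0.18 -1.96] 0.1519 0.03
63.27272727272727 -180 25 [-1.16  0.67  1.22  2.36 -1.36  0.18 -1.98] 0.177 0.03
54.45454545454545 -180 25 [-1.14  0.68  1.2   2.35 -1.36  0.18 -1.99] 0.2012 0.03
45.63636363636364 -180 25 [-1.12  0.7   1.17  2.34 -1.36  0.18 -2.  ] 0.2245 0.03
36.81818181818181 -180 25 [-1.1   0.71  1.15  2.32 -1.36  0.18 -2.01] 0.2469 0.02
28.0 -180 25 [-1.08  0.73  1.13  2.31 -1.36  0.18 -2.02] 0.2684 0.02
```

```bash
cat >> h.py <<'E'
def dl(P,A):
    e,Rc,o=cur();return np.round(P-e,4).tolist(),np.round(np.degrees(R.from_matrix(A@Rc.T).as_rotvec()),2).tolist()
E
python3 - <<'E'
from sim import *
for z in [60,29]:print(dl(*gl((-1,.5,z),0,20)))
E
```

```text
([-0.0058, 0.0046, 0.0038], [16.98, 2.19, 9.95])
([0.0095, 0.0069, -0.023], [16.98, 2.19, 9.95])
```

>>> {"fn": "step_arm", "kwargs": {"increments": [[-0.006, 0.005, 0.004, 5.6, 0.7, 3.3, -1], [-0.006, 0.005, 0.004, 11.3, 1.4, 6.6, -1], [-0.006, 0.005, 0.004, 17, 2.2, 10, -1], [-0.006, 0.005, 0.004, 17, 2.2, 10, -1], [-0.006, 0.005, 0.004, 17, 2.2, 10, -1], [-0.006, 0.005, 0.004, 17, 2.2, 10, -1]]}}

```text
t: 6.43
eef_pos: [0.5492, -0.0698, 0.1215]
tool_rot: [0.039, 0.587, 0.75, 0.302]
contact_force: [0.5, 0.9, 0.0]
gripper_width: 0.999
```

Run:
```python
from sim import *
import pickle
print(bot.get_obs()['q'])
for z in [60,29]:print(dl(*gl((-1,.5,z),0,20)))
w=cam('wrist','w4.png');s=cam('scene');t=cam('top');pickle.dump((w,s,t),open('v4.pkl','wb'))
for z in [60,29]:print(dl(*gl((-1,.5,z),0,20)))
overlay(w,p,'ow4.png',(0,0,560,420),1.4)
a=cv2.resize(s['color'][150:280,200:320,::-1],None,fx=4,fy=4,interpolation=2);cv2.imwrite('pics/s4.png',a)
```

```text
[ 0.16832888  0.39441704  0.18205904  2.20113853 -1.2530953   0.65122507
  1.64560605]
([0.0006, -0.0001, 0.0002], [0.04, -0.08, 0.09])
([0.016, 0.0022, -0.0267], [0.04, -0.08, 0.09])
([0.0003, -0.0017, -0.0003], [0.0, -0.0, -0.08])
([0.0157, 0.0006, -0.0272], [0.0, -0.0, -0.08])
```

View pics/ow4.png

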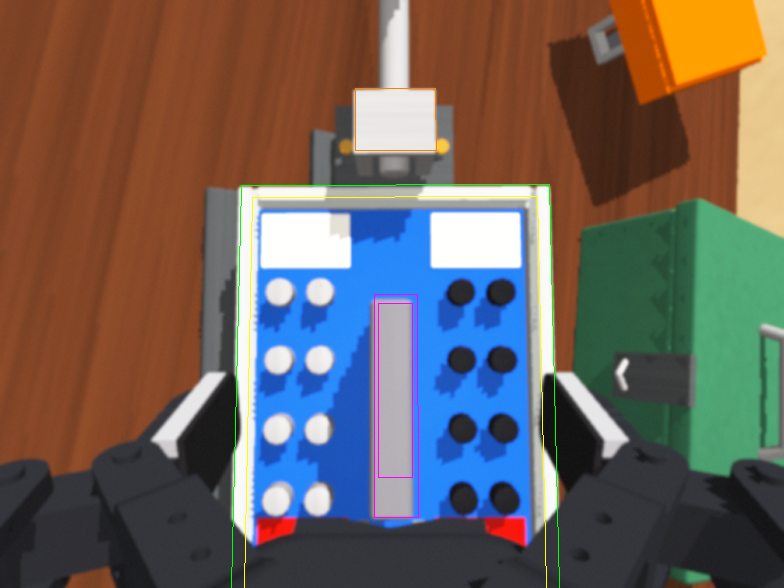

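View pics/s4.png

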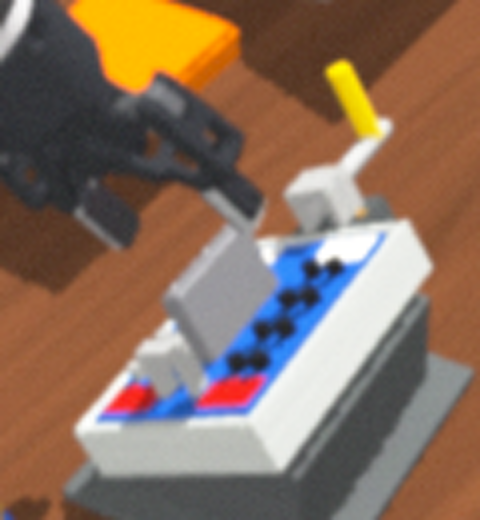

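The overlay matches the picture well: grip at (393,410), midway between the fingers. I descend and grip.

>>> {"fn": "step_arm", "kwargs": {"increments": [[0.008, 0.0003, -0.0136, 0, 0, 0, -1], [0.0157, 0.0006, -0.0272, 0, 0, 0, -1], [0.0157, 0.0006, -0.0272, 0, 0, 0, -1], [0.0157, 0.0006, -0.0272, 0, 0, 0, -1], [0.0157, 0.0006, -0.0272, 0, 0, 0, -1]]}}

```text
t: 7.0
eef_pos: [0.5654, -0.0686, 0.095]
tool_rot: [0.039, 0.586, 0.75, 0.303]
contact_force: [-0.0, -1.1, -0.2]
gripper_width: 1.001
```

Run:
```python
from sim import *
o=bot.get_obs();print(o['q'],o['contact_force'])
print(dl(*gl((-1,.5,29),0,20)))
```

```text
[ 0.19518034  0.46197168  0.13758455  2.17831829 -1.31886352  0.6243931
  1.71465424] [-0.01467218 -1.06432512 -0.22293541]
([-0.0002, 0.0009, -0.0002], [-0.01, 0.01, -0.03])
```

>>> {"fn": "step_arm", "kwargs": {"increments": [[0, 0, 0, 0, 0, 0, 0.4], [0, 0, 0, 0, 0, 0, 1], [0, 0, 0, 0, 0, 0, 1], [0, 0, 0, 0, 0, 0, 1], [0, 0, 0, 0, 0, 0, 1], [0, 0, 0, 0, 0, 0, 1], [0, 0, 0, 0, 0, 0, 1]], "force": 70}}

```text
t: 7.58
eef_pos: [0.5657, -0.0694, 0.0947]
tool_rot: [0.039, 0.587, 0.75, 0.303]
contact_force: [-2.6, -0.8, 2.9]
gripper_width: 0.151
```

Run:
```python
from sim import *
o=bot.get_obs();print(o['q'],o['contact_force'],o['gripper_width'])
print(dl(*gl((-1,.5,29),0,20)))
A,_=pose(p);print(A[:,2])
w=cam('wrist','w5.png')
```

```text
[ 0.19645591  0.46308157  0.13765483  2.17757071 -1.31986777  0.62462343
  1.71606856] [-2.6045685  -0.83945372  2.86172883] 0.15062009502100393
([-0.0005, 0.0017, 0.0001], [-0.01, 0.03, 0.02])
[-0.49446106 -0.0742248   0.86602479]
```

View pics/w5.png

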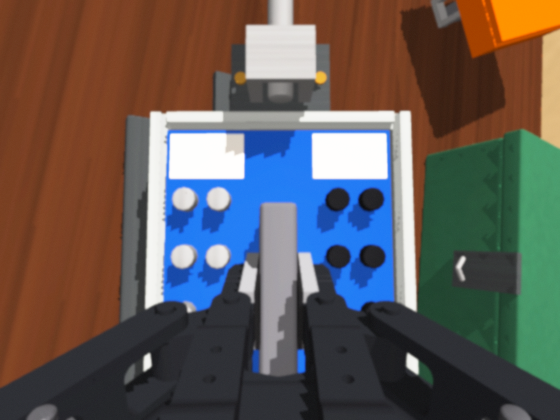

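The picture shows the pads closed on the grip at (278,280). Now I lift along the pocket normal.

>>> {"fn": "step_arm", "kwargs": {"increments": [[-0.003, -0.0005, 0.0053, 0, 0, 0, 1], [-0.007, -0.001, 0.0123, 0, 0, 0, 1], [-0.0117, -0.0017, 0.0205, 0, 0, 0, 1], [-0.0164, -0.0024, 0.0287, 0, 0, 0, 1], [-0.021, -0.0031, 0.0368, 0, 0, 0, 1], [-0.0257, -0.0038, 0.045, 0, 0, 0, 1], [-0.0304, -0.0045, 0.0532, 0, 0, 0, 1], [-0.035, -0.0052, 0.0614, 0, 0, 0, 1], [-0.0376, -0.0056, 0.0658, 0, 0, 0, 1], [-0.0376, -0.0056, 0.0658, 0, 0, 0, 1]]}}

```text
t: 8.47
eef_pos: [0.528, -0.0752, 0.1616]
tool_rot: [0.04, 0.587, 0.75, 0.303]
contact_force: [-0.1, -0.6, -2.5]
gripper_width: 0.147
```

Run:
```python
from sim import *
import pickle
o=bot.get_obs();print(o['q'],o['contact_force'],o['gripper_width'])
print(dl(*gl((-1,.5,105),0,20)))
s=cam('scene');w=cam('wrist');pickle.dump((s,w),open('v6.pkl','wb'));print(dl(*gl((-1,.5,105),0,20)))
a=cv2.resize(s['color'][120:300,170:350,::-1],None,fx=3.3,fy=3.3,interpolation=2);cv2.imwrite('pics/s6.png',a)
```

```text
[ 0.16740816  0.29552901  0.21058902  2.21680741 -1.13584721  0.69183579
  1.53604038] [-0.0939739  -0.62101864 -2.54681677] 0.14748672190944873
([-0.0004, 0.0019, -0.001], [0.02, 0.11, 0.04])
([-0.0006, 0.0015, 0.0001], [0.0, 0.05, 0.0])
```

View pics/s6.png

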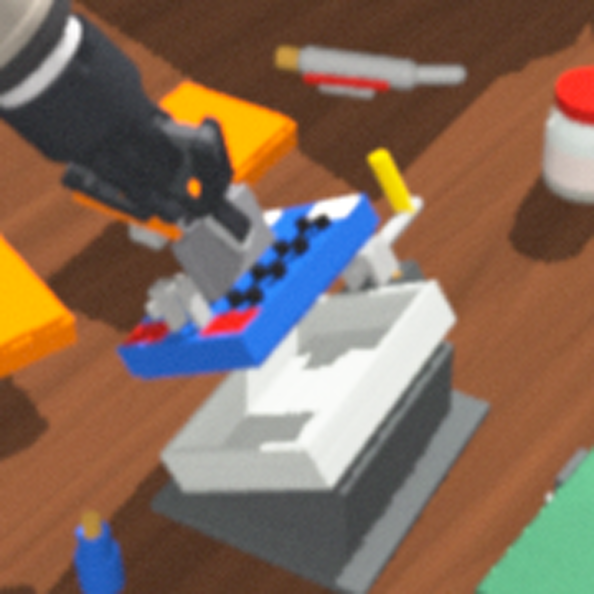

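```bash
cat > rows.py <<'E'
from sim import *
def rows(a,b,n,z=105,g=1,ref=None):
    P0,A0=gl((-1,.5,z),a,20)
    for t in np.linspace(a,b,n+1)[1:]:
        P,A=gl((-1,.5,z),t,20);print([round(float(v),3) for v in P-P0]+[round(float(v),1) for v in np.degrees(R.from_matrix(A@A0.T).as_rotvec())]+[g],end=', ')
    print()
rows(0,60,9);rows(60,120,9);rows(120,180,9)
E
python3 rows.py
```

```text
[-0.001, -0.0, -0.0, -3.3, -0.5, 5.8, 1], [-0.001, -0.001, -0.001, -6.6, -1.0, 11.5, 1], [-0.002, -0.001, -0.001, -9.9, -1.5, 17.3, 1], [-0.002, -0.002, -0.002, -13.2, -2.0, 23.1, 1], [-0.003, -0.002, -0.002, -16.5, -2.5, 28.9, 1], [-0.003, -0.003, -0.002, -19.8, -3.0, 34.6, 1], [-0.004, -0.004, -0.002, -23.1, -3.5, 40.4, 1], [-0.004, -0.004, -0.003, -26.4, -4.0, 46.2, 1], [-0.004, -0.005, -0.003, -29.7, -4.5, 52.0, 1], 
[-0.0, -0.001, -0.0, -3.3, -0.5, 5.8, 1], [-0.0, -0.002, -0.0, -6.6, -1.0, 11.5, 1], [-0.0, -0.002, -0.0, -9.9, -1.5, 17.3, 1], [0.0, -0.003, -0.0, -13.2, -2.0, 23.1, 1], [0.0, -0.004, -0.0, -16.5, -2.5, 28.9, 1], [0.001, -0.005, -0.0, -19.8, -3.0, 34.6, 1], [0.001, -0.006, 0.0, -23.1, -3.5, 40.4, 1], [0.001, -0.006, 0.0, -26.4, -4.0, 46.2, 1], [0.002, -0.007, 0.001, -29.7, -4.5, 52.0, 1], 
[0.001, -0.001, 0.0, -3.3, -0.5, 5.8, 1], [0.001, -0.001, 0.001, -6.6, -1.0, 11.5, 1], [0.002, -0.001, 0.001, -9.9, -1.5, 17.3, 1], [0.002, -0.002, 0.001, -13.2, -2.0, 23.1, 1], [0.003, -0.002, 0.002, -16.5, -2.5, 28.9, 1], [0.004, -0.002, 0.002, -19.8, -3.0, 34.6, 1], [0.005, -0.002, 0.002, -23.1, -3.5, 40.4, 1], [0.005, -0.002, 0.003, -26.4, -4.0, 46.2, 1], [0.006, -0.002, 0.003, -29.7, -4.5, 52.0, 1],
```

>>> {"fn": "step_arm", "kwargs": {"increments": [[-0.001, 0, 0, -3.3, -0.5, 5.8, 1], [-0.001, -0.001, -0.001, -6.6, -1, 11.5, 1], [-0.002, -0.001, -0.001, -9.9, -1.5, 17.3, 1], [-0.002, -0.002, -0.002, -13.2, -2, 23.1, 1], [-0.003, -0.002, -0.002, -16.5, -2.5, 28.9, 1], [-0.003, -0.003, -0.002, -19.8, -3, 34.6, 1], [-0.004, -0.004, -0.002, -23.1, -3.5, 40.4, 1], [-0.004, -0.004, -0.003, -26.4, -4, 46.2, 1], [-0.004, -0.005, -0.003, -29.7, -4.5, 52, 1]]}}

```text
t: 9.32
eef_pos: [0.5241, -0.0794, 0.1567]
tool_rot: [0.075, 0.159, 0.978, 0.115]
contact_force: [-0.5, 0.7, -3.4]
gripper_width: 0.152
```

Run:
```python
from sim import *
o=bot.get_obs();print(o['q'],o['contact_force'],o['gripper_width'])
print(dl(*gl((-1,.5,105),60,20)),dl(*gl((-1,.5,105),120,20)))
```

```text
[-0.0093372   0.28191479  0.21590169  2.09371365 -0.47727227  0.68146976
  1.80205137] [-0.48889544  0.65906943 -3.39180002] 0.1515952792103141
([-0.0006, 0.0011, 0.0012], [0.11, -0.02, -0.36]) ([0.0013, -0.0057, 0.0017], [-29.53, -4.51, 51.61])
```

>>> {"fn": "step_arm", "kwargs": {"increments": [[0, -0.001, 0, -3.3, -0.5, 5.8, 1], [0, -0.002, 0, -6.6, -1, 11.5, 1], [0, -0.002, 0, -9.9, -1.5, 17.3, 1], [0, -0.003, 0, -13.2, -2, 23.1, 1], [0, -0.004, 0, -16.5, -2.5, 28.9, 1], [0.001, -0.005, 0, -19.8, -3, 34.6, 1], [0.001, -0.006, 0, -23.1, -3.5, 40.4, 1], [0.001, -0.006, 0, -26.4, -4, 46.2, 1], [0.002, -0.006, 0.001, -29.7, -4.5, 52, 1]]}}

```text
t: 10.07
eef_pos: [0.5257, -0.0853, 0.1576]
tool_rot: [0.092, -0.309, 0.941, -0.103]
contact_force: [0.3, 0.5, -3.9]
gripper_width: 0.149
```

>>> {"fn": "step_arm", "kwargs": {"increments": [[0.001, -0.001, 0, -3.3, -0.5, 5.8, 1], [0.001, -0.001, 0.001, -6.6, -1, 11.5, 1], [0.002, -0.001, 0.001, -9.9, -1.5, 17.3, 1], [0.002, -0.002, 0.001, -13.2, -2, 23.1, 1], [0.003, -0.002, 0.002, -16.5, -2.5, 28.9, 1], [0.004, -0.002, 0.002, -19.8, -3, 34.6, 1], [0.005, -0.002, 0.002, -23.1, -3.5, 40.4, 1], [0.005, -0.002, 0.003, -26.4, -4, 46.2, 1], [0.006, -0.002, 0.003, -29.7, -4.5, 52, 1], [0.006, -0.002, 0.003, -29.7, -4.5, 52, 1]]}}

```text
t: 10.9
eef_pos: [0.5307, -0.0874, 0.16]
tool_rot: [-0.083, 0.695, -0.652, 0.293]
contact_force: [-0.0, 0.9, -2.9]
gripper_width: 0.148
```

Run:
```python
from sim import *
o=bot.get_obs();print(o['q'],o['contact_force'],o['gripper_width'])
print(dl(*gl((-1,.5,105),180,20)))
```

```text
[-0.53083141  0.18176728  0.39907143  2.40044703  1.37341818  0.28635114
  1.75874339] [-0.0113599   0.90816715 -2.87121306] 0.14817736422352842
([0.0007, 0.0006, 0.0016], [0.17, -0.16, -0.46])
```

>>> {"fn": "step_arm", "kwargs": {"increments": [[0.001, 0, 0.001, 0.2, -0.2, -0.5, 1], [0.001, 0, 0.001, 0.2, -0.2, -0.5, 1], [0.001, 0, 0.001, 0.2, -0.2, -0.5, 1], [0.001, 0, 0.001, 0.2, -0.2, -0.5, 1]]}}

```text
t: 11.23
eef_pos: [0.5337, -0.0879, 0.1626]
tool_rot: [-0.086, 0.688, -0.658, 0.294]
contact_force: [-0.3, -0.5, -3.6]
gripper_width: 0.15
```

```bash
cat > v.py <<'E'
from sim import *
import pickle,sys
n=sys.argv[1]
o=bot.get_obs();print(o['t'],o['q'].round(3),o['contact_force'],o['gripper_width'],dl(*gl((-1,.5,105),180,20)))
v={k:bot.read_camera(k) for k in ['wrist','scene','top']}
o=bot.get_obs();v['obs']=o;pickle.dump(v,open(f'v{n}.pkl','wb'));print(dl(*gl((-1,.5,105),180,20)))
cv2.imwrite(f'pics/s{n}.png',cv2.resize(v['scene']['color'][140:290,190:340,::-1],None,fx=4,fy=4,interpolation=2))
cv2.imwrite(f'pics/t{n}.png',cv2.resize(v['top']['color'][160:250,245:385,::-1],None,fx=5,fy=5,interpolation=2))
cv2.imwrite(f'pics/w{n}.png',cv2.resize(v['wrist']['color'][:,:,::-1],None,fx=1.4,fy=1.4,interpolation=2))
E
python3 v.py 7
```

```text
11.2333 [-0.529  0.181  0.398  2.394  1.357  0.29   1.759] [-0.28650683 -0.51021136 -3.61321605] 0.15031004385978916 ([-0.0023, 0.001, -0.001], [-0.26, 0.25, 0.44])
([-0.0019, 0.0011, -0.0008], [-0.22, 0.23, 0.39])
```

View pics/s7.png

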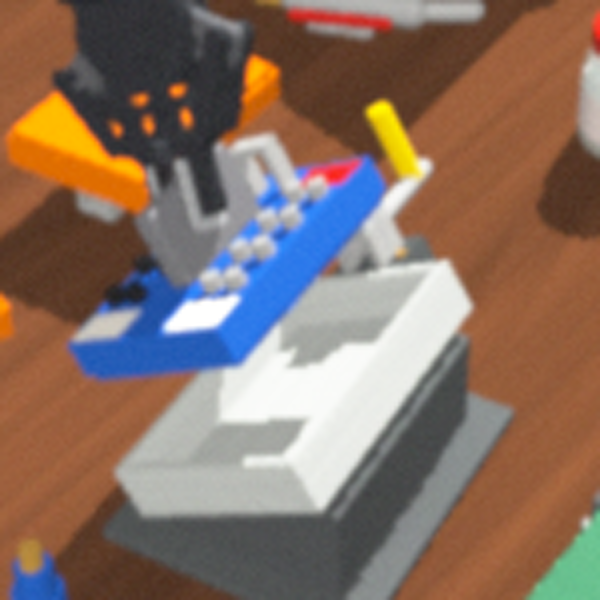

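View pics/t7.png

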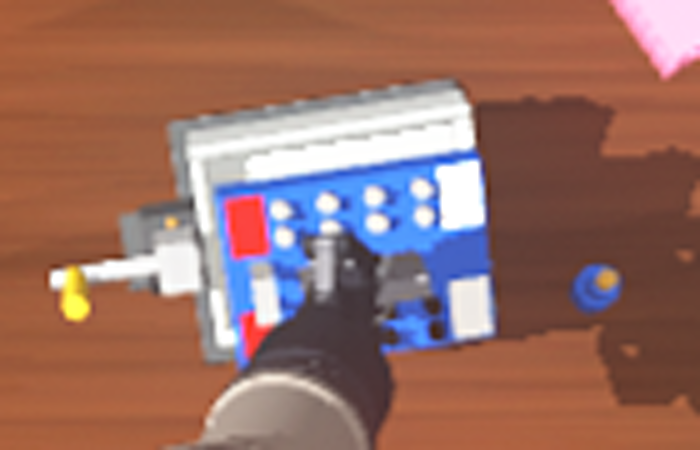

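View pics/w7.png

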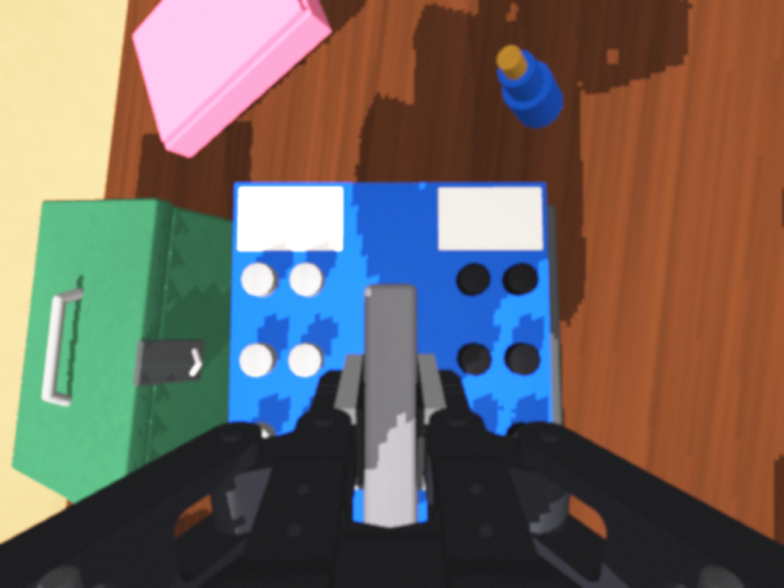

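Run:
```python
import pickle,cv2
v=pickle.load(open('v7.pkl','rb'))
s=v['scene']['color'][:,:,::-1];t=v['top']['color'][:,:,::-1]
cv2.imwrite('pics/s7a.png',cv2.resize(s[170:275,200:310],None,fx=7,fy=7,interpolation=2)[:600*2])
cv2.imwrite('pics/s7a.png',cv2.resize(s[174:274,202:312],None,fx=6,fy=6,interpolation=2))
cv2.imwrite('pics/t7a.png',cv2.resize(t[170:240,270:350],None,fx=8,fy=8,interpolation=2))
```

```text
(no output)
```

View pics/s7a.png

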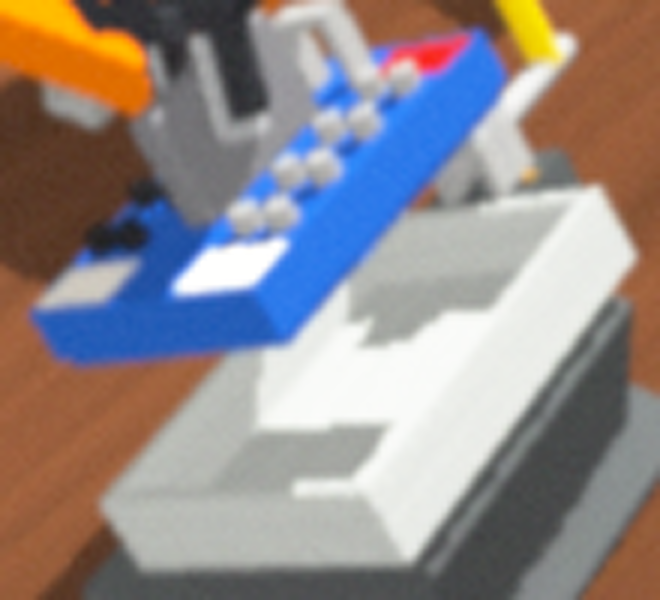

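View pics/t7a.png

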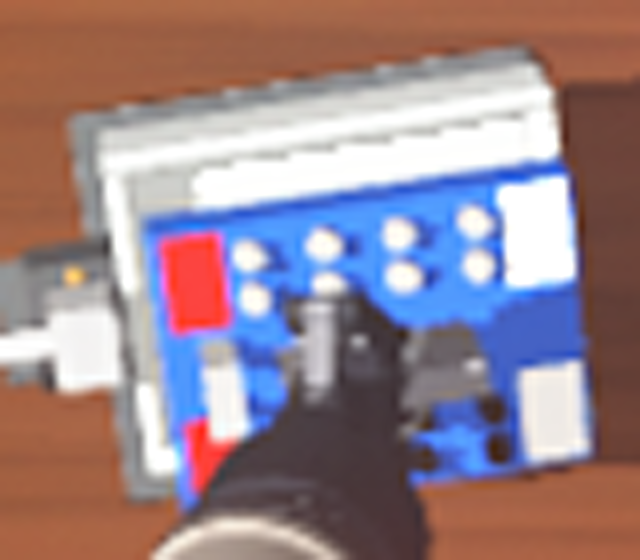

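```bash
cat > fit7.py <<'E'
from h import *
import pickle
from scipy.optimize import least_squares
v=pickle.load(open('v7.pkl','rb'));s,t=v['scene'],v['top']
S=lambda u,w:np.array([202+u/6-.5,174+w/6-.5]);T=lambda u,w:np.array([270+u/8-.5,170+w/8-.5])
TO=[(s,(-55,-75,13),S(34,312)),(s,(55,-75,13),S(254,292)),(s,(55,75,13),S(478,34)),(t,(55,75,13),T(146,218)),(t,(55,-75,13),T(571,165)),(t,(-55,-75,13),T(593,456))]
O=[(s,(-64.5,-84.5,13),S(103,500)),(s,(64.5,-84.5,13),S(365,482)),(s,(64.5,84.5,13),S(602,188)),(t,(64.5,84.5,13),T(98,143)),(t,(64.5,-84.5,13),T(552,88))]
def mk(O): return lambda p:np.concatenate([proj(c,wp(p,l))-o for c,l,o in O])
f=mk(TO);a=least_squares(f,[.55,-.08,.15,.13]).x;print('tray',a,f(a).round(1))
f=mk(O);b=least_squares(f,[.58,-.07,.15,.07]).x;print('pocket',b,f(b).round(1))
for pp in [b,[.582,-.0722,.149,.0692],[.583,-.0707,.148,.0676]]:
    A,_=pose(pp);print('tray rel pocket',(1000*A.T@(a[[0,1,3]]-np.array(pp)[[0,1,3]])).round(1),np.degrees(a[2]-pp[2]).round(2))
E
python3 fit7.py
```

```text
tray [ 0.55029917 -0.07857817  0.13325085  0.13735023] [-1.   0.2 -0.3 -0.3  1.2  0.2  0.   0.8 -0.3 -0.  -0.1 -0.8]
pocket [ 0.58456622 -0.07136119  0.13550651  0.0707866 ] [-0.4 -0.6 -0.1  0.8  0.4 -0.2  0.2  0.5 -0.5 -0.6]
tray rel pocket [ 3.  -2.5 75.1] -0.13
tray rel pocket [ 6.1 -1.6 75.2] -0.9
tray rel pocket [ 5.9 -3.  77.2] -0.85
```

>>> {"fn": "step_arm", "kwargs": {"increments": [[0.0, 0.002, -0.007, -0.2, 0.2, 0.4, 1], [0.006, 0.0035, -0.017, -0.2, 0.2, 0.4, 1], [0.011, 0.0045, -0.026, -0.2, 0.2, 0.4, 1], [0.016, 0.005, -0.035, -0.2, 0.2, 0.4, 1], [0.0192, 0.0053, -0.0406, -0.2, 0.2, 0.4, 1], [0.0192, 0.0053, -0.0406, -0.2, 0.2, 0.4, 1], [0.0192, 0.0053, -0.0406, -0.2, 0.2, 0.4, 1], [0.0192, 0.0053, -0.0406, -0.2, 0.2, 0.4, 1]]}}

```text
t: 12.05
eef_pos: [0.5523, -0.0827, 0.122]
tool_rot: [-0.084, 0.692, -0.655, 0.293]
contact_force: [-0.5, 0.1, -3.8]
gripper_width: 0.158
```

```bash
python3 v.py 8
python3 - <<'E'
from sim import *
P,A=gl((-1,.5,60),180,20);e,Rc,o=cur();Ax,_=pose(p)
print('tool err in pocket axes mm',1000*Ax.T@(e-P),'rot',np.degrees(Ax.T@R.from_matrix(Rc@A.T).as_rotvec()))
import pickle
v=pickle.load(open('v8.pkl','rb'))
s=v['scene']['color'][:,:,::-1]
cv2.imwrite('pics/s8a.png',cv2.resize(s[174:274,202:312],None,fx=6,fy=6,interpolation=2))
E
```

```text
12.05 [-0.479  0.309  0.352  2.379  1.717  0.257  1.371] [-0.53359411  0.09962279 -3.78875451] 0.15780177474304008 ([-0.0209, -0.0042, 0.0396], [-0.01, 0.02, -0.03])
([-0.021, -0.0044, 0.0394], [-0.02, 0.05, -0.05])
tool err in pocket axes mm [-1.19580267  1.19247814  0.1680562 ] rot [ 0.03568029 -0.05176319  0.04079056]
```

View pics/s8a.png

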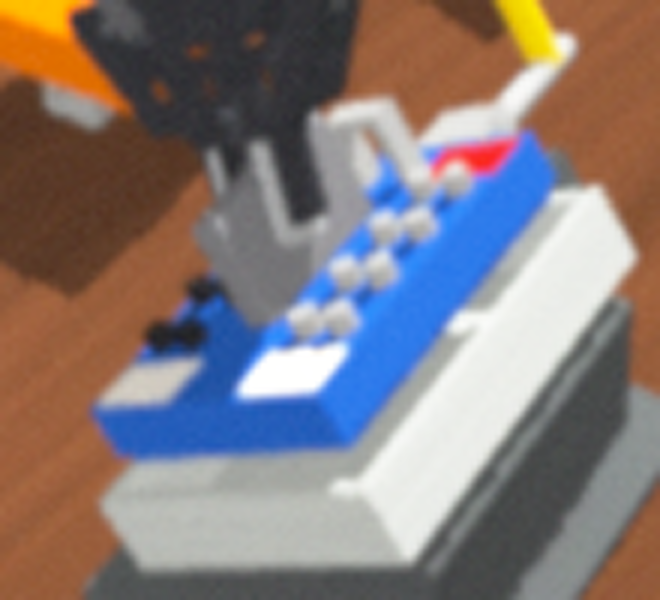

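View pics/w8.png

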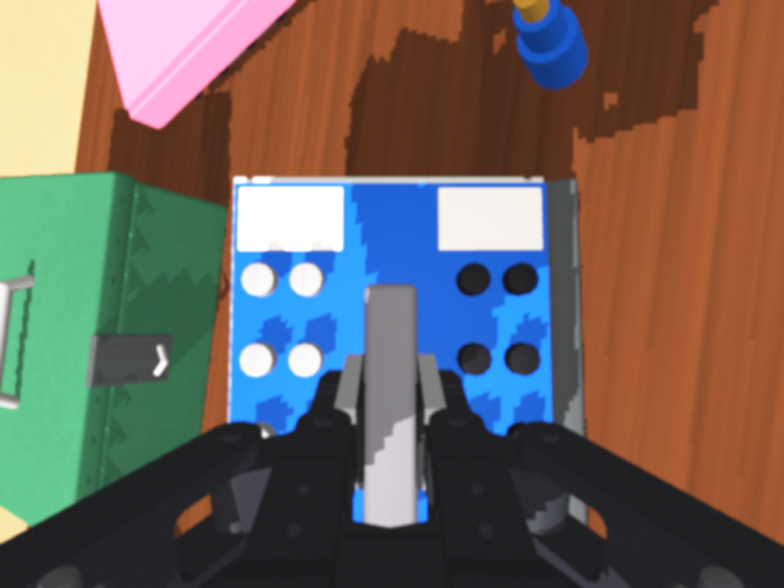

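```bash
cat >> fit7.py <<'E'
print('---8')
v=pickle.load(open('v8.pkl','rb'));s,t=v['scene'],v['top']
O=[(s,l,o) for c,l,o in O[:3]]
TO=[(s,(-55,-75,13),S(96,410)),(s,(55,-75,13),S(319,398)),(s,(55,75,13),S(528,134))]
f=lambda q:np.concatenate([mk(O)(q),[(q[3]-.0692)*2000,(q[2]-.149)*200]]);b=least_squares(f,[.58,-.07,.15,.07]).x;print('pocket',b,f(b).round(1))
A,c=pose(b)
g=lambda q:np.concatenate([proj(s,c+A@((np.array([q[0],q[1],30])+R.from_euler('z',q[2]).apply(l))/1000))-o for _,l,o in TO])
x=least_squares(g,[0,0,0]);print(x.x,g(x.x).round(1))
E
python3 fit7.py
```

```text
tray [ 0.55029917 -0.07857817  0.13325085  0.13735023] [-1.   0.2 -0.3 -0.3  1.2  0.2  0.   0.8 -0.3 -0.  -0.1 -0.8]
pocket [ 0.58456622 -0.07136119  0.13550651  0.0707866 ] [-0.4 -0.6 -0.1  0.8  0.4 -0.2  0.2  0.5 -0.5 -0.6]
tray rel pocket [ 3.  -2.5 75.1] -0.13
tray rel pocket [ 6.1 -1.6 75.2] -0.9
tray rel pocket [ 5.9 -3.  77.2] -0.85
---8
pocket [ 0.58316069 -0.0701814   0.14849675  0.06918961] [-0.3 -0.3  0.4  0.6 -0.2 -0.5 -0.  -0.1]
[-1.3484608   1.27911511  0.00429509] [-0.6  0.4 -0.1 -0.6  0.6 -0. ]
```

>>> {"fn": "step_arm", "kwargs": {"increments": [[0.002, 0.0003, -0.0035, 0, 0, 0, 1], [0.004, 0.0006, -0.007, 0, 0, 0, 1], [0.006, 0.0009, -0.0105, 0, 0, 0, 1], [0.008, 0.0012, -0.014, 0, 0, 0, 1], [0.0099, 0.0015, -0.0173, 0, 0, 0, 1], [0.0099, 0.0015, -0.0173, 0, 0, 0, 1]]}}

```text
t: 12.7
eef_pos: [0.5624, -0.0851, 0.1058]
tool_rot: [-0.082, 0.689, -0.656, 0.296]
contact_force: [-5.2, -7.3, 7.8]
gripper_width: 0.154
```

```bash
cat > st.py <<'E'
from sim import *
P,A=gl((-1,.5,60),180,20);e,Rc,o=cur();Ax,_=pose(p)
print('tool err pocket mm',1000*Ax.T@(e-P),'rot',np.degrees(Ax.T@R.from_matrix(Rc@A.T).as_rotvec()),'F',Ax.T@o['contact_force'],'T',o['torque'],o['gripper_width'],o['q'].round(3))
E
python3 st.py
```

```text
tool err pocket mm [ -1.15782425  -2.85173326 -18.8298576 ] rot [-0.39134615 -0.14869708 -0.13897443] F [-1.52566878 -6.46115417  9.86557276] T [-0.89407074  0.67227547 -0.63108991] 0.15382596640569265 [-0.419  0.359  0.291  2.364  1.846  0.277  1.233]
```

```bash
python3 v.py 9; python3 st.py
python3 - <<'E'
import pickle,cv2
v=pickle.load(open('v9.pkl','rb'));s=v['scene']['color'][:,:,::-1];t=v['top']['color'][:,:,::-1]
cv2.imwrite('pics/s9a.png',cv2.resize(s[174:274,202:312],None,fx=6,fy=6,interpolation=2))
cv2.imwrite('pics/t9a.png',cv2.resize(t[170:240,270:350],None,fx=8,fy=8,interpolation=2))
E
```

```text
12.7 [-0.419  0.359  0.291  2.364  1.846  0.277  1.233] [-5.22561521 -7.31797604  7.78099459] 0.15382596640569265 ([-0.031, -0.0018, 0.0559], [0.24, 0.19, 0.32])
([-0.0309, -0.0019, 0.0556], [0.23, 0.19, 0.31])
tool err pocket mm [ -1.14735635  -2.74000615 -18.58812024] rot [-0.37197481 -0.15043544 -0.1387015 ] F [-0.96574646 -6.52918738  5.79511835] T [-0.97640178  0.70611934 -0.68669185] 0.14849868751960468 [-0.42   0.358  0.292  2.364  1.845  0.277  1.234]
```

View pics/s9a.png

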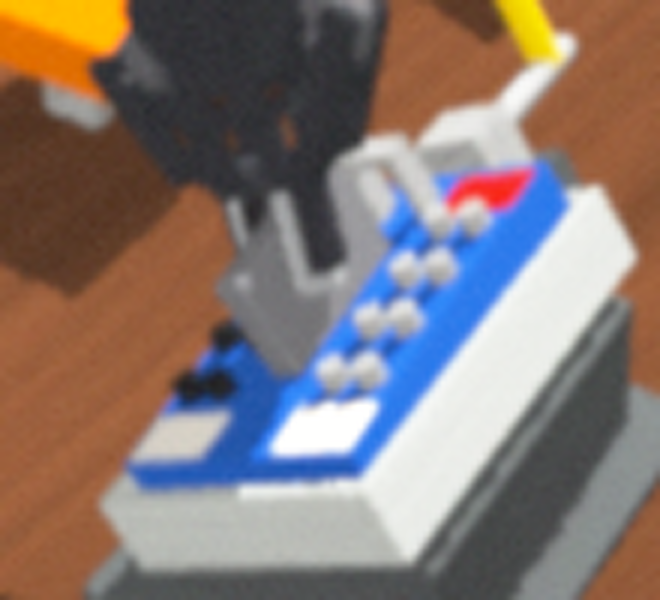

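View pics/t9a.png

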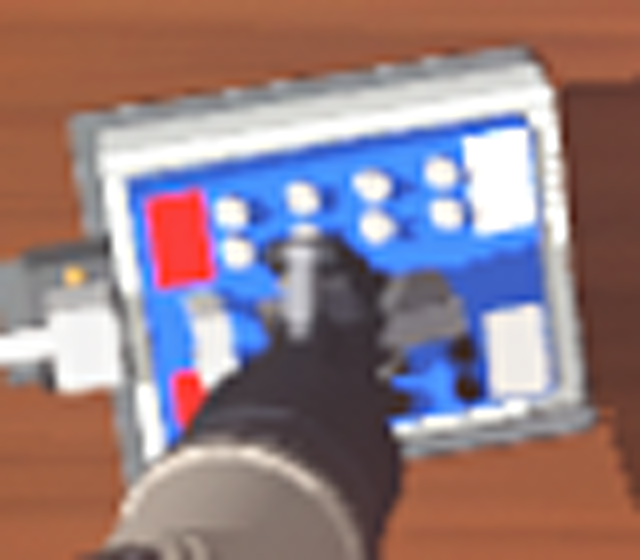

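View pics/w9.png

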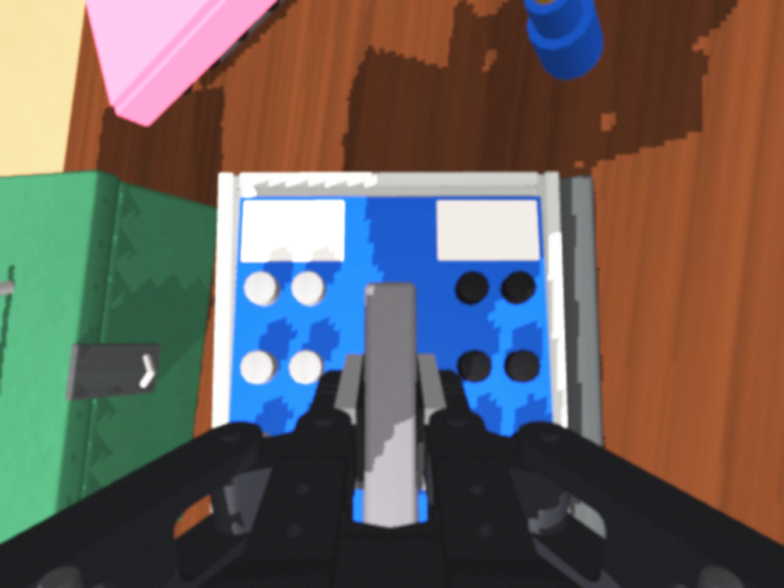

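The wrist view shows the deck edge moved from row 182 to 198, so the tray has tipped slightly in the grip. Its +y end is caught on the +y rim. I raise a little, shift −y and lower again.

>>> {"fn": "step_arm", "kwargs": {"increments": [[-0.0015, -0.0002, 0.0026, 0, 0, 0, 1], [-0.003, -0.0005, 0.0052, 0, 0, 0, 1], [-0.0024, -0.003, 0.0052, 0, 0, 0, 1], [-0.0022, -0.0054, 0.0052, 0, 0, 0, 1], [-0.0022, -0.0054, 0.0052, 0, 0, 0, 1], [-0.0022, -0.0054, 0.0052, 0, 0, 0, 1]]}}

```text
t: 13.35
eef_pos: [0.5601, -0.086, 0.1096]
tool_rot: [-0.084, 0.692, -0.654, 0.293]
contact_force: [1.3, 0.1, -3.6]
gripper_width: 0.15
```

```bash
python3 st.py;python3 v.py 10
python3 - <<'E'
import pickle,cv2
v=pickle.load(open('v10.pkl','rb'));s=v['scene']['color'][:,:,::-1];t=v['top']['color'][:,:,::-1]
cv2.imwrite('pics/s10a.png',cv2.resize(s[174:274,202:312],None,fx=6,fy=6,interpolation=2))
cv2.imwrite('pics/t10a.png',cv2.resize(t[170:240,270:350],None,fx=8,fy=8,interpolation=2))
E
```

```text
tool err pocket mm [ -1.33114936  -3.36733532 -14.35281871] rot [ 0.07861238 -0.0051826   0.08018609] F [-0.67355614 -0.06895984 -3.80061701] T [ 0.4889316   1.00103655 -0.02740692] 0.15039015833750596 [-0.423  0.345  0.304  2.367  1.829  0.262  1.264]
13.35 [-0.423  0.345  0.304  2.367  1.829  0.262  1.264] [ 1.31264097  0.12731138 -3.62820734] 0.15039015833750596 ([-0.0287, -0.0009, 0.0521], [-0.03, 0.0, -0.11])
([-0.0287, -0.0008, 0.0521], [-0.02, -0.01, -0.1])
```

View pics/s10a.png

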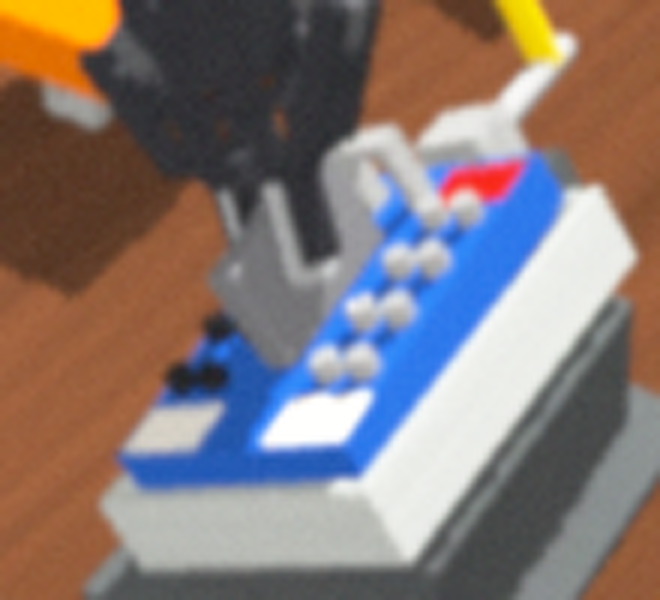

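View pics/t10a.png

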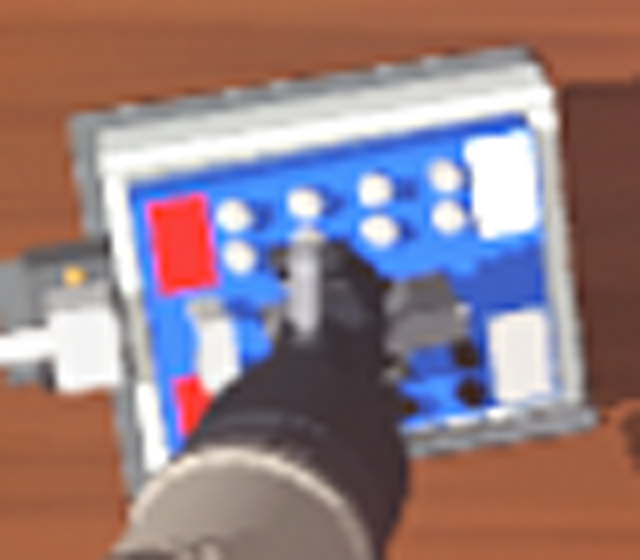

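View pics/w10.png

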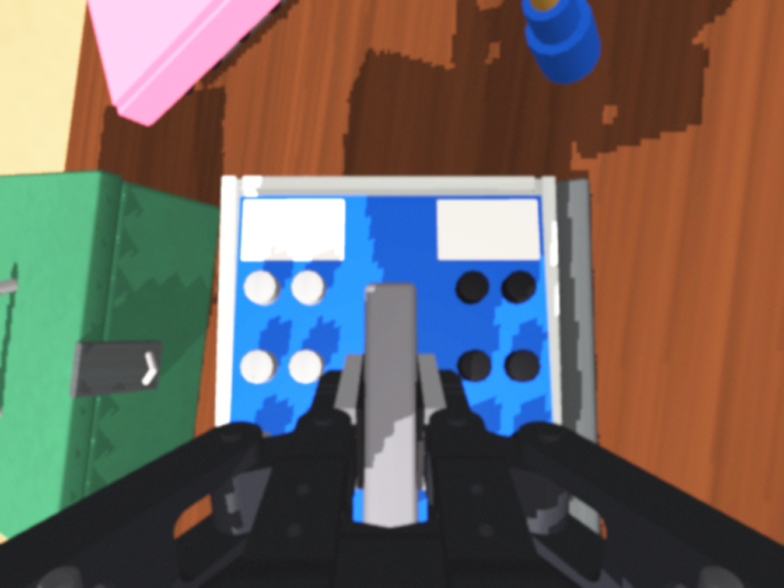

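```bash
cat > tilt.py <<'E'
from sim import *
import pickle
def run(n,z,oy=0):
    v=pickle.load(open(f'v{n}.pkl','rb'));w=v['wrist'];o=v['obs']
    e=o['eef_pos'];Rc=R.from_quat(np.roll(o['tool_rot'],-1)).as_matrix()
    Ax,_=pose(p)
    gp=e-Rc[:,2]*.019
    # tray axes untilted assumed pocket axes; deck points relative to grip pt (grip at z=48 -> deck 13)
    for th in [-6,-4,-2,0,2,4]:
        Q=R.from_rotvec(np.radians(th)*Ax[:,0]).as_matrix()
        pts=[gp+Q@Ax@(np.array([x,-75,-35])/1000) for x in (-55,55)]+[gp+Q@Ax@(np.array([x,-35,9])/1000) for x in (-7,7)]
        print(n,th,[(proj(w,q)*1.4).round(0).tolist() for q in pts])
run(8,60);run(10,45)
E
python3 tilt.py
```

```text
8 -6 [[550.0, 166.0], [227.0, 166.0], [415.0, 284.0], [361.0, 284.0]]
8 -4 [[548.0, 171.0], [229.0, 171.0], [415.0, 283.0], [361.0, 283.0]]
8 -2 [[545.0, 177.0], [232.0, 176.0], [415.0, 282.0], [361.0, 282.0]]
8 0 [[543.0, 182.0], [234.0, 182.0], [415.0, 281.0], [361.0, 281.0]]
8 2 [[541.0, 188.0], [236.0, 188.0], [414.0, 281.0], [362.0, 281.0]]
8 4 [[539.0, 194.0], [238.0, 193.0], [414.0, 280.0], [362.0, 280.0]]
10 -6 [[551.0, 165.0], [228.0, 165.0], [416.0, 284.0], [362.0, 283.0]]
10 -4 [[548.0, 171.0], [230.0, 170.0], [416.0, 282.0], [362.0, 282.0]]
10 -2 [[546.0, 176.0], [233.0, 176.0], [416.0, 281.0], [362.0, 281.0]]
10 0 [[544.0, 182.0], [235.0, 181.0], [416.0, 281.0], [362.0, 280.0]]
10 2 [[542.0, 187.0], [237.0, 187.0], [415.0, 280.0], [363.0, 280.0]]
10 4 [[540.0, 193.0], [239.0, 192.0], [415.0, 279.0], [363.0, 279.0]]
```

```bash
cat > tg.py <<'E'
from sim import *
import sys
z,lean,ox,oy=map(float,sys.argv[1:5])
P,A=gl((-1,.5,z),180,lean);Ax,_=pose(p);P=P+Ax@[ox/1000,oy/1000,0]
e,Rc,o=cur()
print(dl(P,A),'err pocket',1000*Ax.T@(e-P),'F',(Ax.T@o['contact_force']).round(1),o['q'].round(3))
E
python3 tg.py 60 25.3 -1.2 -1.3
```

```text
([-0.0073, -0.0006, 0.0131], [-4.55, -0.69, -2.75]) err pocket [ -0.21504673  -0.49812173 -15.05028064] F [-1.8  0.6 -2.8] [-0.423  0.346  0.304  2.367  1.829  0.262  1.264]
```

>>> {"fn": "step_arm", "kwargs": {"increments": [[-0.0025, -0.0002, 0.0045, 0, 0, 0, 1], [-0.005, -0.0004, 0.009, 0, 0, 0, 1], [-0.0073, -0.0006, 0.0131, -2.3, -0.3, -1.4, 1], [-0.0073, -0.0006, 0.0131, -4.6, -0.7, -2.7, 1], [-0.0073, -0.0006, 0.0131, -4.6, -0.7, -2.7, 1], [-0.0073, -0.0006, 0.0131, -4.6, -0.7, -2.7, 1]]}}

```text
t: 14.0
eef_pos: [0.553, -0.0858, 0.1224]
tool_rot: [-0.054, 0.678, -0.657, 0.325]
contact_force: [-0.0, -0.6, -3.5]
gripper_width: 0.146
```

```bash
python3 tg.py 60 25.3 -1.2 -1.3;python3 v.py 11; python3 tg.py 60 25.3 -1.2 -1.3;python3 - <<'E'
import pickle,cv2
v=pickle.load(open('v11.pkl','rb'));s=v['scene']['color'][:,:,::-1];t=v['top']['color'][:,:,::-1]
cv2.imwrite('pics/s11a.png',cv2.resize(s[174:274,202:312],None,fx=6,fy=6,interpolation=2))
cv2.imwrite('pics/t11a.png',cv2.resize(t[170:240,270:350],None,fx=8,fy=8,interpolation=2))
E
sed -i 's/^run(8.*/import sys;run(int(sys.argv[1]),0)/' tilt.py; python3 tilt.py 11
```

```text
([-0.0002, -0.0008, 0.0003], [0.01, -0.02, -0.18]) err pocket [ 0.16791803  0.79823681 -0.4073759 ] F [-1.8 -0.6 -3. ] [-0.545  0.338  0.358  2.378  1.65   0.366  1.374]
14.0 [-0.545  0.338  0.358  2.378  1.65   0.366  1.374] [-0.0048708  -0.64074622 -3.50419903] 0.1463898847117726 ([-0.0215, -0.0011, 0.0393], [4.54, 0.67, 2.47])
([-0.0212, 0.0006, 0.0389], [4.57, 0.69, 2.65])
([0.0001, 0.0009, -0.0], [0.03, 0.01, 0.0]) err pocket [-0.16167396 -0.83759822  0.14332803] F [-1.5  0.2 -2.1] [-0.544  0.338  0.359  2.378  1.65   0.367  1.374]
11 -6 [[546.0, 176.0], [235.0, 175.0], [417.0, 275.0], [364.0, 275.0]]
11 -4 [[544.0, 181.0], [237.0, 180.0], [417.0, 274.0], [364.0, 274.0]]
11 -2 [[542.0, 187.0], [239.0, 186.0], [417.0, 274.0], [364.0, 274.0]]
11 0 [[540.0, 193.0], [241.0, 192.0], [416.0, 274.0], [364.0, 273.0]]
11 2 [[538.0, 198.0], [243.0, 197.0], [416.0, 273.0], [364.0, 273.0]]
11 4 [[536.0, 204.0], [245.0, 203.0], [416.0, 273.0], [365.0, 273.0]]
```

View pics/s11a.png

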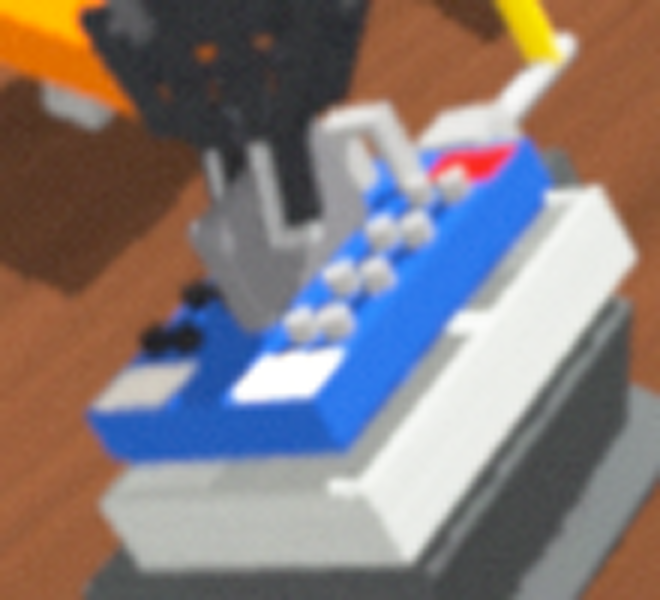

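View pics/t11a.png

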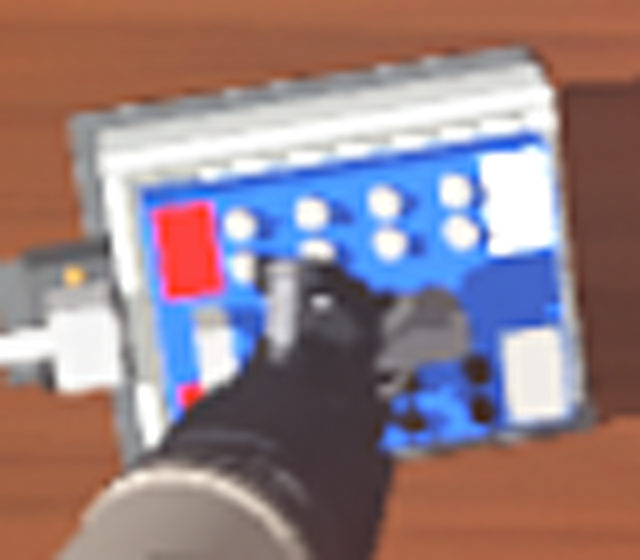

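View pics/w11.png

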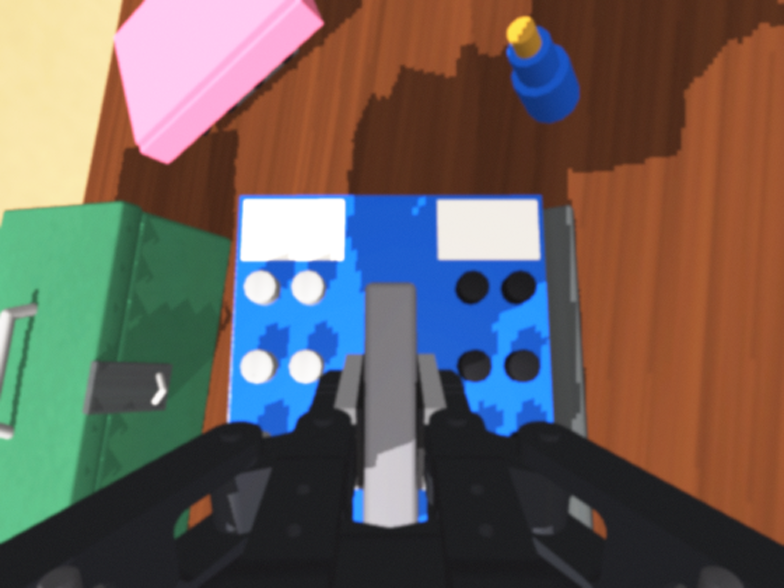

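```bash
cat > fit11.py <<'E'
exec(open('fit7.py').read().split("print('---8')")[0].split('def mk')[0])
def mk(O): return lambda p:np.concatenate([proj(c,wp(p,l))-o for c,l,o in O])
ref=[.582,-.0722,.149,.0692]
A,c0=pose(ref)
# per-camera image bias: fit pocket translation (x,y) w/ yaw fixed, per camera
def rel(cam,obs,l0):
    f=lambda q:np.concatenate([proj(cam,c0+A@((np.array([q[0],q[1],l0])+R.from_euler('z',q[2]).apply(l))/1000))-o for l,o in obs])
    r=least_squares(f,[0,0,0]);return r.x[:2].round(2),np.degrees(r.x[2]).round(2),f(r.x).round(1)
print('S pocket',rel(s,[((-64.5,-84.5,13),S(103,500)),((64.5,-84.5,13),S(365,482)),((64.5,84.5,13),S(602,188))],0))
print('S tray8',rel(s,[((-55,-75,13),S(96,410)),((55,-75,13),S(319,398)),((55,75,13),S(528,134))],30))
print('S tray11',rel(s,[((-55,-75,13),S(89,412)),((55,-75,13),S(316,402)),((55,75,13),S(525,142))],30))
print('S tray7',rel(s,[((-55,-75,13),S(34,312)),((55,-75,13),S(254,292)),((55,75,13),S(478,34))],75))
print('T pocket',rel(t,[((64.5,84.5,13),T(98,143)),((64.5,-84.5,13),T(552,88)),((-64.5,-84.5,13),T(588,400))],0))
print('T tray11',rel(t,[((55,75,13),T(142,190)),((55,-75,13),T(547,136)),((-55,-75,13),T(579,415))],30))
print('T tray7',rel(t,[((55,75,13),T(146,218)),((55,-75,13),T(571,165)),((-55,-75,13),T(593,456))],75))
E
python3 fit11.py
```

```text
S pocket (array([2.28, 0.96]), np.float64(-0.09), array([-0.4, -0.3,  0.3,  0.7, -0.1, -0.6]))
S tray8 (array([1.1 , 2.06]), np.float64(0.24), array([-0.7,  0.5, -0.1, -0.6,  0.7, -0.1]))
S tray11 (array([ 0.89, -0.42]), np.float64(0.13), array([-0.3,  0.9, -0.4, -0.4,  0.6, -0.7]))
S tray7 (array([ 4.7 , -0.43]), np.float64(-0.3), array([-0.9,  0.4,  0. , -0.5,  0.7, -0.2]))
T pocket (array([ 2.66, -1.26]), np.float64(-0.69), array([ 0.8,  0.6,  0.1, -0.6, -1. , -0. ]))
T tray11 (array([ 2.18, -3.12]), np.float64(-0.9), array([ 0.3,  0.4,  0.4, -0. , -0.7, -0.5]))
T tray7 (array([ 6.34, -1.58]), np.float64(-1.88), array([ 0.4,  0.2,  0. ,  0.2, -0.4, -0.5]))
```

>>> {"fn": "step_arm", "kwargs": {"increments": [[0.0005, 0.0014, 0.0004, 0, 0, 0, 1], [0.002, 0.0017, -0.0026, 0, 0, 0, 1], [0.0035, 0.0019, -0.0052, 0, 0, 0, 1], [0.005, 0.0021, -0.0078, 0, 0, 0, 1], [0.0065, 0.0023, -0.0104, 0, 0, 0, 1], [0.008, 0.0026, -0.013, 0, 0, 0, 1], [0.008, 0.0026, -0.013, 0, 0, 0, 1]]}}

```text
t: 14.73
eef_pos: [0.5609, -0.0843, 0.1091]
tool_rot: [-0.053, 0.677, -0.658, 0.325]
contact_force: [0.1, -0.3, -3.0]
gripper_width: 0.148
```

```bash
python3 tg.py 45 25.3 -1.2 -1.3; python3 v.py 12
```

```text
([-0.0007, -0.0012, 0.0005], [0.08, -0.02, -0.03]) err pocket [ 0.52955183  1.07567357 -0.92145395] F [-1.4 -0.3 -2.6] [-0.525  0.381  0.337  2.365  1.716  0.368  1.293]
14.7333 [-0.525  0.381  0.337  2.365  1.716  0.368  1.293] [ 0.12397986 -0.31423019 -2.96292771] 0.14810871176632992 ([-0.0295, -0.0026, 0.0525], [4.61, 0.67, 2.62])
([-0.0293, -0.0024, 0.052], [4.61, 0.69, 2.64])
```

View pics/w12.png

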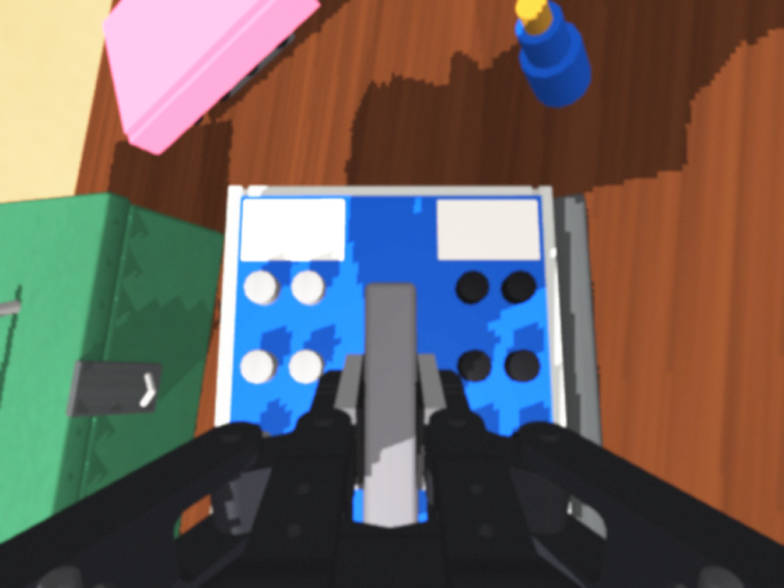

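View pics/s12.png

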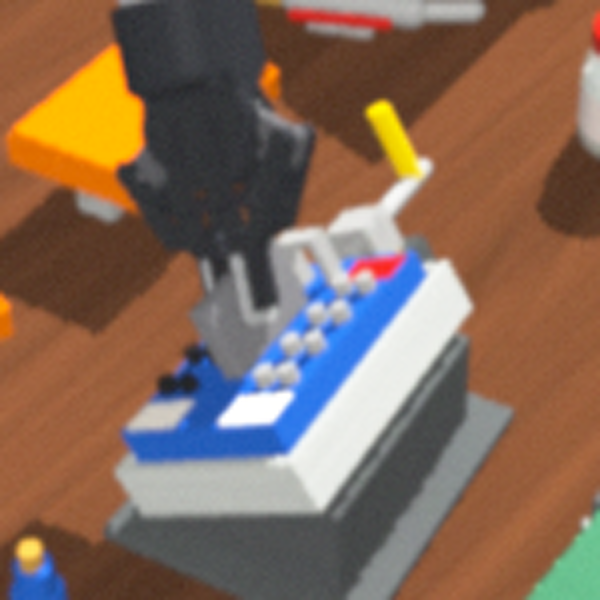

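>>> {"fn": "step_arm", "kwargs": {"increments": [[0.001, 0.0001, -0.0017, 0, 0, 0, 1], [0.002, 0.0003, -0.0035, 0, 0, 0, 1], [0.003, 0.0004, -0.0052, 0, 0, 0, 1], [0.003, 0.0004, -0.0052, 0, 0, 0, 1]]}}

```text
t: 15.22
eef_pos: [0.5639, -0.0839, 0.1043]
tool_rot: [-0.053, 0.677, -0.658, 0.326]
contact_force: [0.1, -0.8, -3.5]
gripper_width: 0.153
```

```bash
python3 tg.py 39 25.3 -1.2 -1.3
```

```text
([-0.0008, -0.0012, 0.0002], [0.07, 0.01, -0.03]) err pocket [ 0.73325845  1.04867578 -0.65623027] F [-1.8 -0.8 -3. ] [-0.515  0.396  0.327  2.36   1.743  0.369  1.263]
```

>>> {"fn": "step_arm", "kwargs": {"increments": [[0.001, 0.0001, -0.0017, 0, 0, 0, 1], [0.002, 0.0003, -0.0035, 0, 0, 0, 1], [0.003, 0.0004, -0.0052, 0, 0, 0, 1], [0.003, 0.0004, -0.0052, 0, 0, 0, 1]]}}

```text
t: 15.55
eef_pos: [0.5669, -0.0835, 0.099]
tool_rot: [-0.053, 0.677, -0.658, 0.325]
contact_force: [-0.5, 0.6, -2.9]
gripper_width: 0.157
```

```bash
python3 tg.py 33 25.3 -1.2 -1.3
```

```text
([-0.0008, -0.0011, 0.0003], [0.07, 0.0, -0.03]) err pocket [ 0.69453885  0.95837916 -0.71052453] F [-1.8  0.7 -2.3] [-0.505  0.411  0.317  2.355  1.769  0.371  1.234]
```

>>> {"fn": "step_arm", "kwargs": {"increments": [[0.0007, 0.0001, -0.0013, 0, 0, 0, 1], [0.0015, 0.0002, -0.0026, 0, 0, 0, 1], [0.0022, 0.0003, -0.0039, 0, 0, 0, 1], [0.0022, 0.0003, -0.0039, 0, 0, 0, 1]]}}

```text
t: 15.88
eef_pos: [0.5688, -0.084, 0.0957]
tool_rot: [-0.053, 0.677, -0.658, 0.326]
contact_force: [-3.7, -0.0, 2.4]
gripper_width: 0.151
```

```bash
python3 tg.py 29 25.3 -1.2 -1.3; python3 v.py 13
```

```text
([-0.0007, -0.0003, 0.0001], [0.12, 0.06, 0.05]) err pocket [ 0.63281207  0.2050127  -0.45262958] F [-2.   0.5  4. ] [-0.497  0.421  0.309  2.352  1.788  0.374  1.213]
15.8833 [-0.497  0.421  0.309  2.352  1.788  0.374  1.213] [-3.73591359 -0.02977507  2.42670048] 0.1510157093715507 ([-0.0374, -0.0029, 0.0659], [4.66, 0.74, 2.7])
([-0.0374, -0.0029, 0.0659], [4.64, 0.74, 2.7])
```

View pics/s13.png

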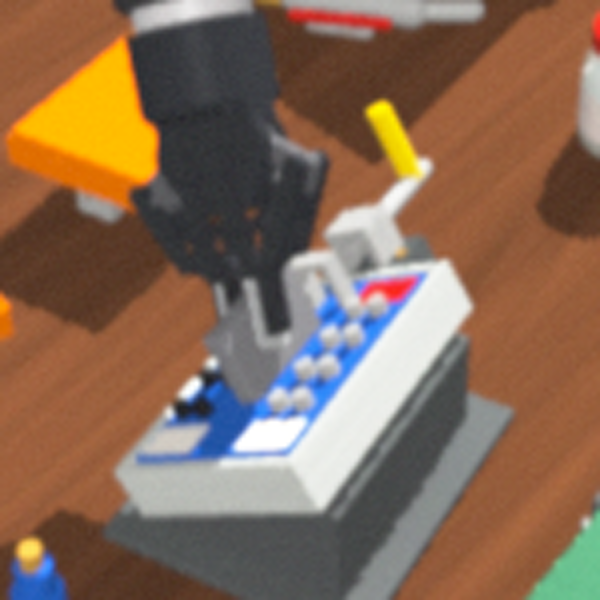

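View pics/w13.png

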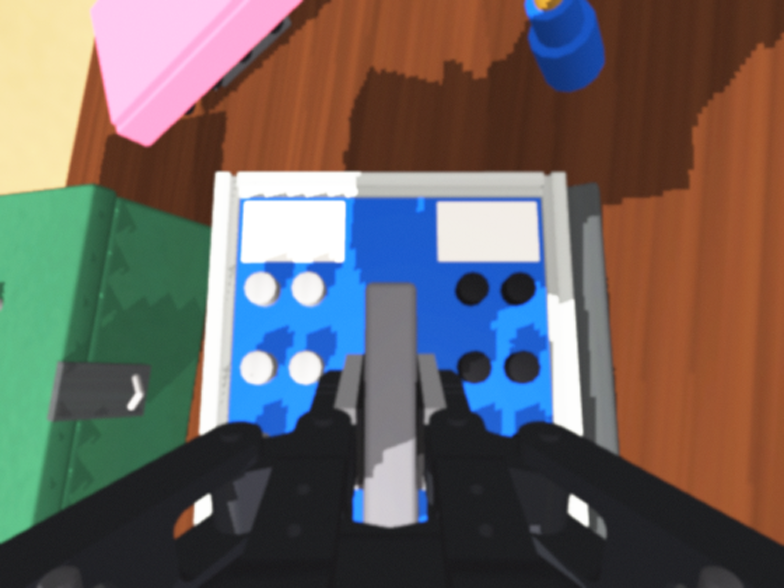

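The deck looks flush with the rim and the force shows floor contact. I press 2 mm more, then open.

>>> {"fn": "step_arm", "kwargs": {"increments": [[0.0005, 0.0001, -0.0009, 0, 0, 0, 1], [0.001, 0.0002, -0.0018, 0, 0, 0, 1], [0.001, 0.0002, -0.0018, 0, 0, 0, 1], [0.001, 0.0002, -0.0018, 0, 0, 0, 0.6], [0.001, 0.0002, -0.0018, 0, 0, 0, 0]]}}

```text
t: 16.45
eef_pos: [0.5705, -0.0828, 0.0943]
tool_rot: [-0.054, 0.677, -0.658, 0.326]
contact_force: [0.1, 0.6, 0.0]
gripper_width: 0.326
```

```bash
python3 tg.py 29 25.3 -1.2 -1.3
```

```text
([-0.0025, -0.0015, 0.0015], [0.04, 0.11, -0.04]) err pocket [ 1.56324372  1.10527227 -2.60158004] F [ 0.2  0.6 -0. ] [-0.494  0.425  0.305  2.349  1.796  0.374  1.204]
```

>>> {"fn": "step_arm", "kwargs": {"increments": [[-0.001, 0, 0.002, 0, 0, 0, -0.5], [-0.001, 0, 0.002, 0, 0, 0, -1], [-0.001, 0, 0.002, 0, 0, 0, -1], [-0.006, -0.001, 0.0105, 0, 0, 0, -1], [-0.014, -0.002, 0.0245, 0, 0, 0, -1], [-0.024, -0.0036, 0.042, 0, 0, 0, -1], [-0.034, -0.005, 0.059, 0, 0, 0, -1], [-0.04, -0.006, 0.069, 0, 0, 0, -1], [-0.04, -0.006, 0.069, 0, 0, 0, -1]]}}

```text
t: 17.2
eef_pos: [0.5298, -0.0894, 0.1642]
tool_rot: [-0.054, 0.677, -0.658, 0.326]
contact_force: [0.5, -0.3, 0.2]
gripper_width: 0.997
```

```bash
python3 v.py 14
python3 - <<'E'
import pickle,cv2
from sim import *
v=pickle.load(open('v14.pkl','rb'));s=v['scene']['color'][:,:,::-1]
cv2.imwrite('pics/s14a.png',cv2.resize(s[174:274,202:312],None,fx=6,fy=6,interpolation=2))
overlay(v['wrist'],p,'ow14.png',(0,0,560,420),1.4)
E
```

```text
17.2 [-0.601  0.2    0.397  2.403  1.408  0.41   1.648] [ 0.47960292 -0.30823799  0.19146687] 0.9965717655800291 ([0.0016, 0.0025, -0.0025], [4.53, 0.84, 2.69])
([0.001, 0.002, -0.0008], [4.59, 0.72, 2.61])
```

View pics/s14a.png

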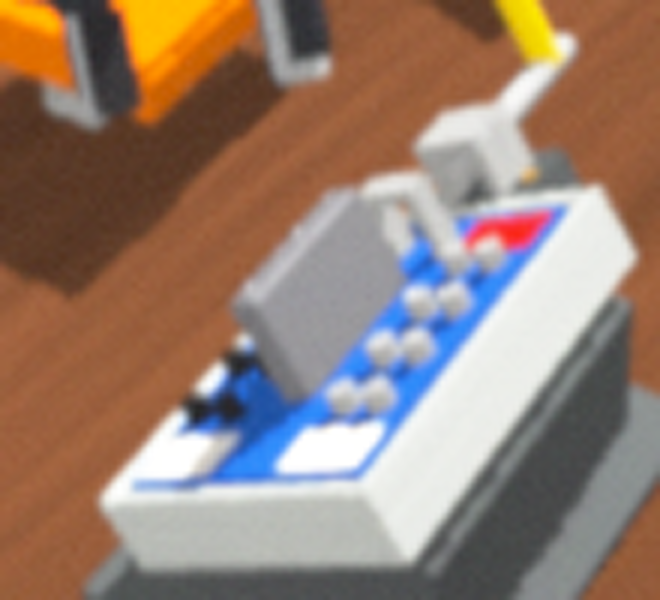

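View pics/ow14.png

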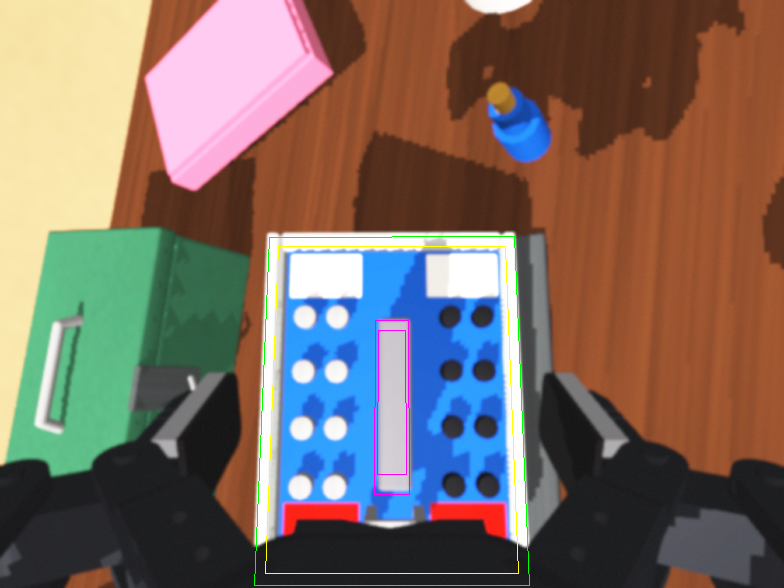

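View pics/t14.png

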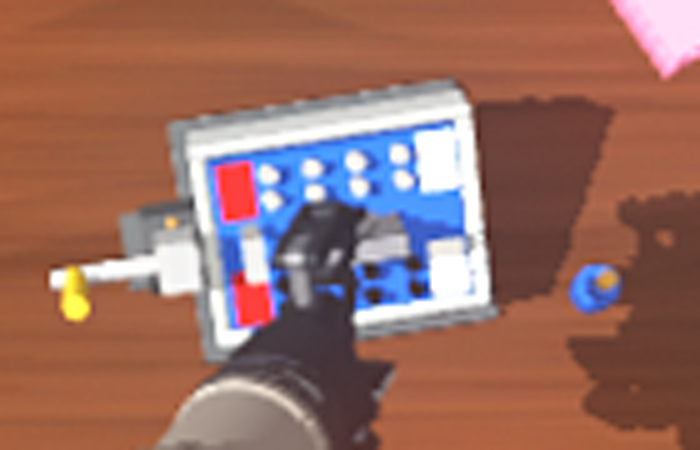

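```bash
cat > kn.py <<'E'
from sim import *
def kg(Y,z,dx=-29.3,flip=-1,yaw=0):
    c=np.cos(p[2]);s=np.sin(p[2]);X=np.array([c,s,0]);Yv=np.array([-s,c,0])
    P=np.array([p[0],p[1],0])+X*dx/1000+Yv*Y/1000;P[2]=z/1000
    x=flip*Yv;zt=np.array([0,0,-1.]);A=np.stack([x,np.cross(zt,x),zt],1)
    return P,A
if __name__=='__main__':
    for fl in (-1,1):
        q=bot.get_obs()['q'];P0,R0,_=cur()
        P1,A1=kg(200,200,flip=fl)
        rv=R.from_matrix(A1@R0.T).as_rotvec()
        print(fl,(P1-P0).round(4),np.degrees(rv).round(1))
        for f in np.linspace(.05,1,20):
            q,c=ik(P0+f*(P1-P0),R.from_rotvec(f*rv).as_matrix()@R0,q,m=.005,reg=.02)
        print(q.round(2),c)
        for Y,z in [(200,150),(200,106),(180,106),(150,106),(136,106)]:
            q,c=ik(*kg(Y,z,flip=fl),q,m=.005,reg=.02);print(Y,z,q.round(2),round(c,4))
E
python3 kn.py
```

```text
-1 [-0.0071  0.2101  0.0376] [20.1 32.9  6.6]
[-0.36  0.29  0.02  1.92 -0.01  0.94  2.95] 1.4187679377275817e-05
200 150 [-0.36  0.35  0.01  1.96 -0.01  0.83  2.95] 0.0
200 106 [-0.35  0.41  0.01  2.   -0.01  0.73  2.95] 0.0
180 106 [-0.27  0.41 -0.05  2.    0.03  0.74  2.95] 0.0001
150 106 [-0.13  0.41 -0.15  1.99  0.09  0.74  2.95] 0.0001
136 106 [-0.06  0.42 -0.2   1.99  0.12  0.75  2.95] 0.0001
1 [-0.0071  0.2101  0.0376] [  48.9  -29.9 -163.8]
[-0.76  0.31  0.51  1.95 -0.18  0.93 -0.01] 2.6270684720445037e-05
200 150 [-0.73  0.38  0.48  1.99 -0.23  0.83  0.03] 0.0
200 106 [-0.7   0.44  0.44  2.02 -0.28  0.74  0.07] 0.0
180 106 [-0.66  0.44  0.45  2.02 -0.28  0.74  0.1 ] 0.0
150 106 [-0.61  0.44  0.45  2.02 -0.28  0.74  0.16] 0.0
136 106 [-0.58  0.44  0.45  2.02 -0.28  0.74  0.19] 0.0
```

```bash
cat >> kn.py <<'E'
    print('---90')
def kg2(Y,z,dx=-29.3,sg=1):
    P,A=kg(Y,z,dx,-1);return P,R.from_rotvec([0,0,sg*np.pi/2]).as_matrix()@A
if __name__=='__main__':
    for fl in (-1,1):
        q=bot.get_obs()['q'];P0,R0,_=cur()
        P1,A1=kg2(204,200,sg=fl)
        rv=R.from_matrix(A1@R0.T).as_rotvec()
        print(fl,(P1-P0).round(4),np.degrees(rv).round(1))
        for f in np.linspace(.05,1,20):
            q,c=ik(P0+f*(P1-P0),R.from_rotvec(f*rv).as_matrix()@R0,q,m=.005,reg=.02)
        print(q.round(2),c)
        for Y,z in [(200,150),(200,106),(180,106),(150,106),(136,106)]:
            q,c=ik(*kg2(Y,z,sg=fl),q,m=.005,reg=.02);print(Y,z,q.round(2),round(c,4))
E
python3 kn.py | sed -n '/90/,$p'
```

```text
---90
-1 [-0.0077  0.214   0.0376] [ 40.8   9.9 -79.8]
[-0.55  0.29  0.24  1.93 -0.08  0.93  1.45] 6.270837743271178e-06
200 150 [-0.53  0.35  0.22  1.98 -0.11  0.82  1.48] 0.0
200 106 [-0.51  0.42  0.21  2.01 -0.13  0.73  1.49] 0.0
180 106 [-0.48  0.42  0.21  2.01 -0.13  0.73  1.53] 0.0
150 106 [-0.43  0.42  0.22  2.01 -0.13  0.73  1.59] 0.0
136 106 [-0.4   0.42  0.22  2.01 -0.13  0.73  1.62] 0.0
1 [-0.0077  0.214   0.0376] [-10.2  42.1  92.8]
[ 0.46  0.69 -1.4   2.18  1.24  1.11  2.95] 1.6444967508685737
200 150 [ 0.48  0.79 -1.4   2.21  1.32  1.12  2.95] 1.4595
200 106 [ 0.49  0.89 -1.4   2.21  1.39  1.16  2.95] 1.31
180 106 [ 0.53  0.89 -1.4   2.23  1.41  1.15  2.95] 1.3654
150 106 [ 0.58  0.88 -1.4   2.26  1.44  1.14  2.95] 1.4508
136 106 [ 0.61  0.88 -1.4   2.27  1.46  1.13  2.95] 1.4918
```

>>> {"fn": "step_arm", "kwargs": {"increments": [[-0.001, 0.01, 0.02, 3, 0.7, -5.7, 0], [-0.002, 0.03, 0.04, 6, 1.5, -11.4, 1], [-0.003, 0.05, 0.045, 9, 2.2, -17.1, 1], [-0.004, 0.07, 0.045, 12, 3, -23, 1], [-0.005, 0.09, 0.045, 15, 3.7, -29, 1], [-0.006, 0.11, 0.045, 18, 4.4, -35, 1], [-0.006, 0.13, 0.045, 20.4, 5, -39.9, 1], [-0.006, 0.13, 0.045, 20.4, 5, -39.9, 1]]}}

```text
t: 18.02
eef_pos: [0.5262, 0.0451, 0.2073]
tool_rot: [0.029, -0.406, 0.896, -0.175]
contact_force: [0.8, 0.6, 0.2]
gripper_width: -0.001
```

Run:
```python
from kn import *
print(bot.get_obs()['q'].round(2),dl(*kg2(208,200,sg=-1)))
```

```text
[-0.68  0.22  0.3   2.07  0.39  0.84  1.77] ([-0.0041, 0.084, -0.0073], [20.25, 4.94, -39.8])
```

>>> {"fn": "step_arm", "kwargs": {"increments": [[-0.001, 0.014, 0, 3.4, 0.8, -6.6, 1], [-0.002, 0.028, 0, 6.8, 1.6, -13.3, 1], [-0.003, 0.045, 0, 10.2, 2.5, -20, 1], [-0.004, 0.065, 0, 13.6, 3.3, -26.6, 1], [-0.004, 0.084, 0, 17, 4.1, -33, 1], [-0.004, 0.084, -0.007, 20.2, 4.9, -39.8, 1], [-0.004, 0.084, -0.007, 20.2, 4.9, -39.8, 1], [-0.004, 0.084, -0.007, 20.2, 4.9, -39.8, 1]]}}

```text
t: 18.68
eef_pos: [0.5199, 0.1222, 0.1993]
tool_rot: [-0.002, -0.074, 0.997, -0.003]
contact_force: [-0.8, 0.4, 0.6]
gripper_width: -0.002
```

```bash
python3 v.py 15
python3 - <<'E'
from kn import *
import pickle
print(bot.get_obs()['q'].round(2),dl(*kg2(208,200,sg=-1)))
v=pickle.load(open('v15.pkl','rb'));w=v['wrist']
overlay(w,p,'ow15.png',(0,0,560,420),1.4)
s=v['scene'];cv2.imwrite('pics/s15a.png',cv2.resize(s['color'][110:230,220:340,::-1],None,fx=5,fy=5,interpolation=2))
E
```

```text
18.6833 [-0.61   0.289  0.314  1.94  -0.104  0.934  1.473] [-0.78014577  0.433292    0.61228377] -0.0019777502988564837 ([0.0115, -0.209, -0.0377], [-36.06, -13.32, 81.77])
([0.0117, -0.2113, -0.0386], [-36.15, -13.4, 81.48])
[-0.61  0.29  0.31  1.94 -0.1   0.93  1.47] ([0.0024, 0.0047, -0.0003], [0.25, -0.12, -0.24])
```

View pics/ow15.png

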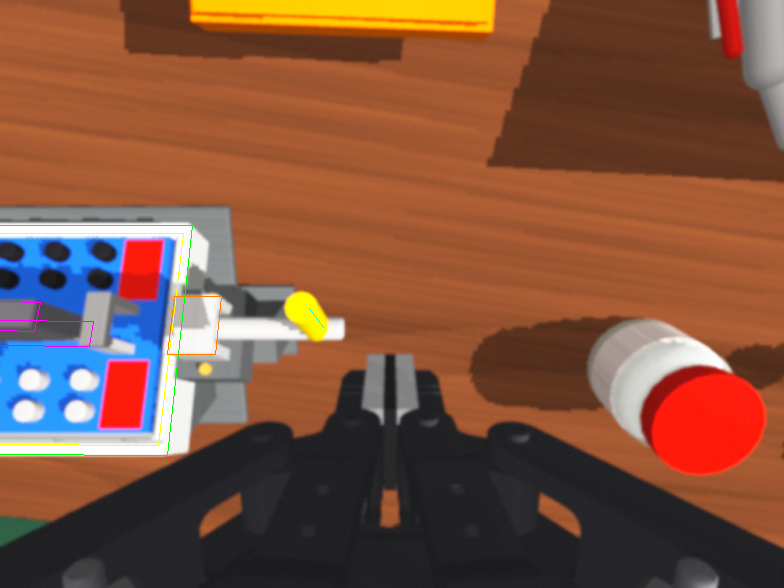

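View pics/s15a.png

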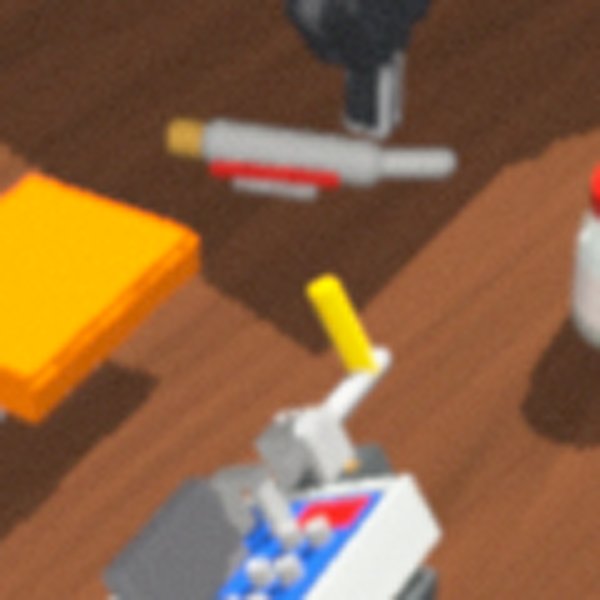

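View pics/t15.png

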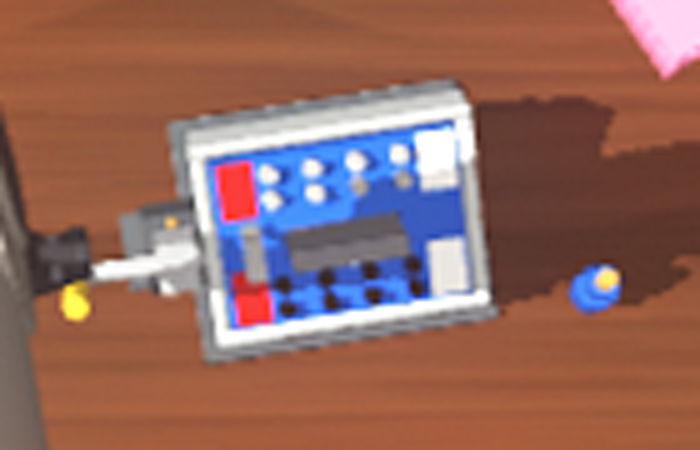

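>>> {"fn": "step_arm", "kwargs": {"increments": [[0.003, 0.001, -0.03, 0.2, -0.1, -0.2, 1], [0.003, 0.001, -0.06, 0.2, -0.1, -0.2, 1], [0.003, 0.001, -0.08, 0.2, -0.1, -0.2, 1], [0.003, 0.001, -0.094, 0.2, -0.1, -0.2, 1], [0.003, 0.001, -0.094, 0.2, -0.1, -0.2, 1], [0.003, 0.001, -0.094, 0.2, -0.1, -0.2, 1]]}}

```text
t: 19.33
eef_pos: [0.5225, 0.126, 0.1064]
tool_rot: [-0.001, -0.075, 0.997, 0.0]
contact_force: [-0.1, 0.8, 0.9]
gripper_width: 0.0
```

```bash
python3 v.py 16
python3 - <<'E'
from kn import *
import pickle
print(bot.get_obs()['q'].round(2),dl(*kg2(142,106,sg=-1)),bot.get_obs()['contact_force'])
E
```

```text
19.3333 [-0.575  0.422  0.278  2.008 -0.169  0.733  1.526] [-0.12872062  0.81347896  0.94314995] 0.00028598248766108377 ([0.0089, -0.2129, 0.0552], [-36.44, -13.47, 81.66])
([0.0075, -0.2132, 0.0537], [-36.66, -13.37, 81.65])
[-0.57  0.42  0.28  2.01 -0.17  0.73  1.53] ([0.0081, -0.0624, -0.002], [-0.1, 0.13, 0.04]) [ 0.08312967 -1.38983701  0.32231233]
```

View pics/w16.png

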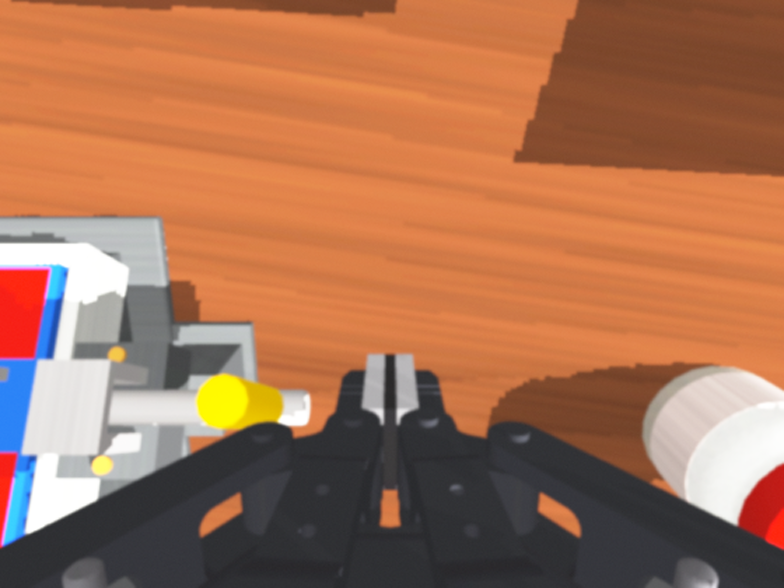

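View pics/s16.png

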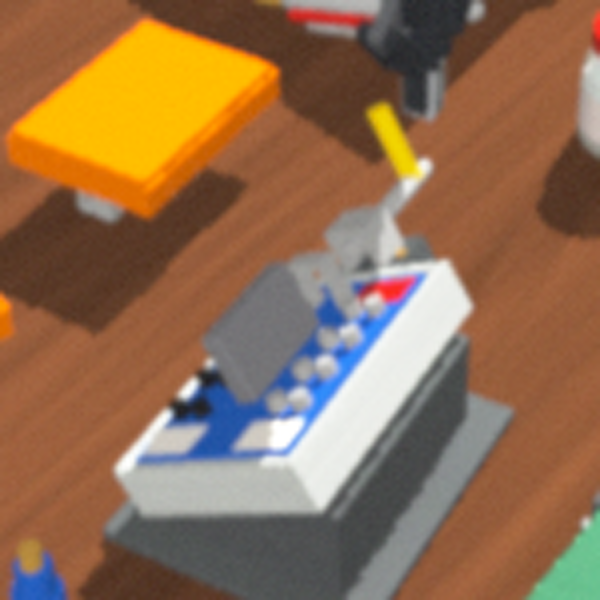

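The knob at (237,402) lines up with the closed fingertips at (390,388). I push along −y in small steps.

>>> {"fn": "step_arm", "kwargs": {"increments": [[0.001, -0.008, -0.001, 0, 0, 0, 1], [0.002, -0.016, -0.002, 0, 0, 0, 1], [0.003, -0.023, -0.002, 0, 0, 0, 1], [0.004, -0.03, -0.002, 0, 0, 0, 1], [0.005, -0.037, -0.002, 0, 0, 0, 1], [0.006, -0.044, -0.002, 0, 0, 0, 1], [0.0068, -0.051, -0.002, 0, 0, 0, 1], [0.0072, -0.055, -0.002, 0, 0, 0, 1], [0.0072, -0.055, -0.002, 0, 0, 0, 1]]}}

```text
t: 20.23
eef_pos: [0.5304, 0.0693, 0.1047]
tool_rot: [0.0, -0.073, 0.997, 0.0]
contact_force: [-0.3, 0.6, -0.3]
gripper_width: -0.001
```

```bash
python3 v.py 17
python3 - <<'E'
from kn import *
import pickle
print(bot.get_obs()['q'].round(2),dl(*kg2(142,106,sg=-1)),bot.get_obs()['contact_force'])
E
```

```text
20.2333 [-0.476  0.422  0.287  2.017 -0.176  0.726  1.635] [-0.29082666  0.55571359 -0.273476  ] -0.000843843073901791 ([0.001, -0.1562, 0.0569], [-36.55, -13.36, 81.82])
([0.0018, -0.1572, 0.0573], [-36.48, -13.45, 81.79])
[-0.48  0.42  0.29  2.02 -0.18  0.73  1.63] ([0.0024, -0.0064, 0.0017], [-0.02, -0.07, 0.11]) [ 0.09607401 -0.54575643 -0.26833361]
```

View pics/w17.png

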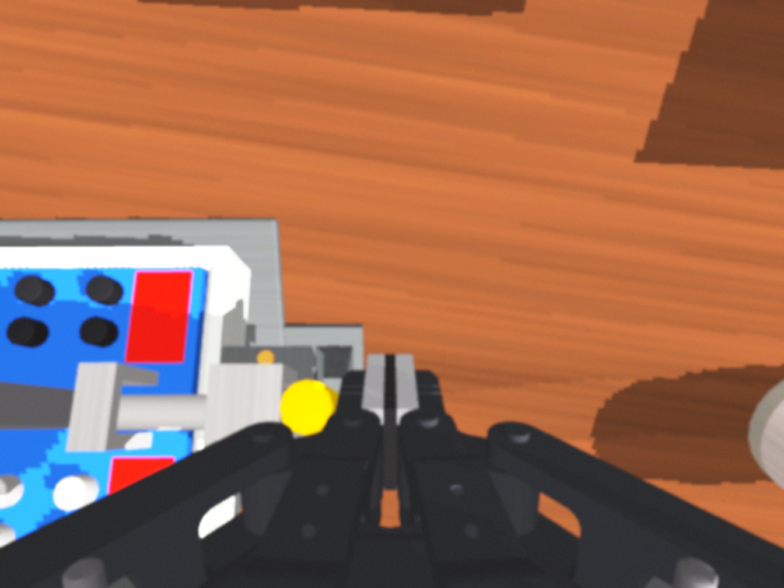

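View pics/s17.png

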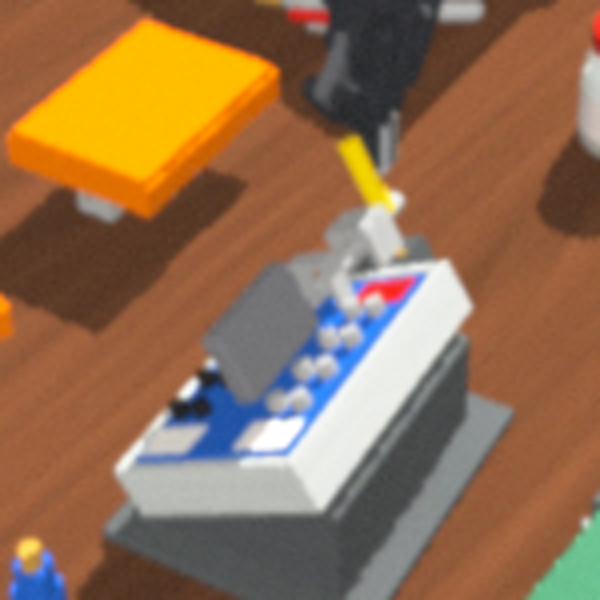

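>>> {"fn": "step_arm", "kwargs": {"increments": [[0.001, -0.002, 0.001, 0, 0, 0, 1], [0.0015, -0.004, 0.001, 0, 0, 0, 1], [0.002, -0.006, 0.001, 0, 0, 0, 1], [0.0022, -0.008, 0.001, 0, 0, 0, 1], [0.0024, -0.0095, 0.001, 0, 0, 0, 1], [0.0024, -0.0095, 0.001, 0, 0, 0, 1]]}}

```text
t: 20.88
eef_pos: [0.532, 0.0619, 0.1054]
tool_rot: [-0.0, -0.074, 0.997, 0.001]
contact_force: [-3.2, 3.6, 0.3]
gripper_width: 0.003
```

Run:
```python
from kn import *
print(dl(*kg2(142,106,sg=-1)),bot.get_obs()['contact_force'])
```

```text
([-0.0001, 0.0019, 0.0006], [-0.1, -0.06, 0.07]) [-3.22385609  3.61258634  0.26461701]
```

>>> {"fn": "step_arm", "kwargs": {"increments": [[0.0003, -0.002, 0, 0, 0, 0, 1], [0.0006, -0.004, 0, 0, 0, 0, 1], [0.0009, -0.006, 0, 0, 0, 0, 1], [0.0009, -0.006, 0, 0, 0, 0, 1]]}}

```text
t: 21.22
eef_pos: [0.532, 0.0616, 0.1055]
tool_rot: [-0.001, -0.076, 0.997, 0.004]
contact_force: [-6.1, 17.7, 0.8]
gripper_width: -0.0
```

Run:
```python
from kn import *
print(dl(*kg2(142,106,sg=-1)),bot.get_obs()['contact_force'])
```

```text
([-0.0001, 0.0023, 0.0005], [-0.43, -0.17, -0.18]) [-6.07027105 17.70233004  0.79860623]
```

The fingers stopped moving and the force rose to 18 N, so the bolt is at its stop. I back off and inspect.

>>> {"fn": "step_arm", "kwargs": {"increments": [[-0.001, 0.01, 0, 0, 0, 0, 1], [-0.003, 0.022, 0, 0, 0, 0, 1], [-0.005, 0.035, 0, 0, 0, 0, 1], [-0.005, 0.035, 0.02, 0, 0, 0, 1], [-0.005, 0.035, 0.05, 0, 0, 0, 1], [-0.005, 0.035, 0.08, 0, 0, 0, 1], [-0.005, 0.035, 0.11, 0, 0, 0, 1], [-0.005, 0.035, 0.11, 0, 0, 0, 1]]}}

```text
t: 21.88
eef_pos: [0.5324, 0.0904, 0.2216]
tool_rot: [0.005, -0.073, 0.997, 0.001]
contact_force: [2.0, 0.8, 0.5]
gripper_width: -0.002
```

```bash
python3 v.py 18
python3 - <<'E'
import pickle,cv2
from sim import *
v=pickle.load(open('v18.pkl','rb'));s=v['scene']
cv2.imwrite('pics/s18a.png',cv2.resize(s['color'][170:270,210:320,::-1],None,fx=6,fy=6,interpolation=2))
w=v['wrist']
im=cv2.resize(w['color'][:,:,::-1],None,fx=1.4,fy=1.4)
for Y in (121,125,130):
    a=proj(w,wp(p,(0,Y,31)))*1.4;b=proj(w,wp(p,(0,Y,75)))*1.4
    cv2.line(im,tuple(a.astype(int)),tuple(b.astype(int)),(255,0,0) if Y==121 else (0,0,0),1)
cv2.imwrite('pics/ow18.png',im)
E
```

```text
21.8833 [-0.557  0.264  0.329  1.916 -0.104  0.967  1.536] [2.04591973 0.7918505  0.45986998] -0.001586272067438798 ([-0.001, -0.1773, -0.06], [-37.1, -13.04, 81.6])
([0.0028, -0.177, -0.054], [-36.58, -13.38, 81.74])
```

View pics/ow18.png

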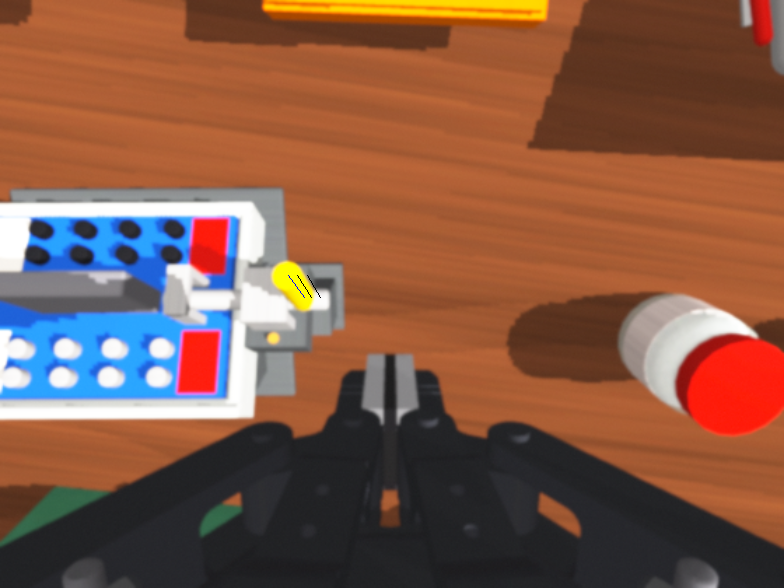

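View pics/s18a.png

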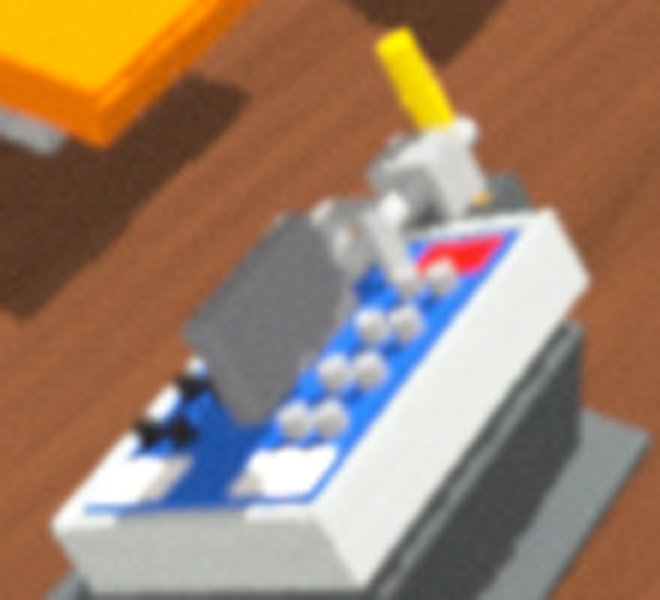

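View pics/t18.png

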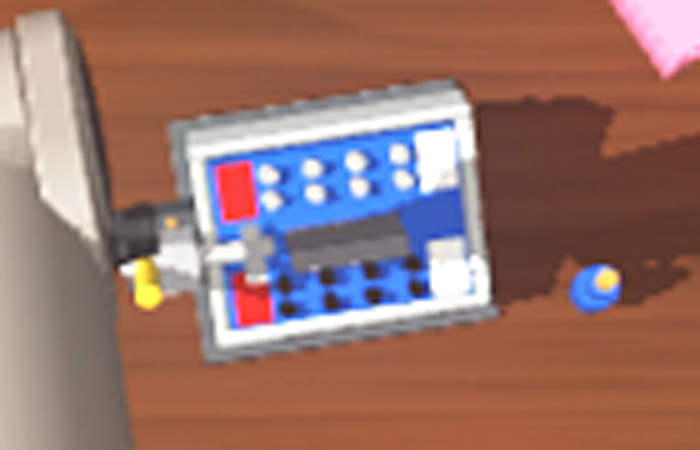

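Run:
```python
from sim import *
import pickle
v=pickle.load(open('v18.pkl','rb'));s=v['scene']
for z in (13,15.5):print(z,[(proj(s,wp(p,(x+2.3+dx,y+1,z)))).round(1).tolist() for x,y,dx in [(-55,-75,-1),(55,-75,-1),(55,75,-1)]])
o=bot.get_obs();print(o['eef_pos'],o['contact_force'],o['joint_vel'].round(3))
a=cv2.imread('pics/scene0.png');cv2.imwrite('pics/fin.png',s['color'][:,:,::-1])
for n in ['inflator','installer','adapter','cap_jar','mug']:
    print(n,[(np.round(np.array(r['location'])*[560,420],1).tolist(),round(r['conf'],2)) for r in bot.place_of(n,'scene')][:2])
im=cv2.resize(s['color'][205:265,212:312,::-1],None,fx=8,fy=8,interpolation=2);b=cv2.resize(a[205:265,212:312],None,fx=8,fy=8,interpolation=2)
cv2.imwrite('pics/cmp.png',cv2.resize(np.vstack([b,im]),(500,600)))
```

```text
13 [[223.6, 253.5], [261.3, 251.5], [296.0, 207.2]]
15.5 [[223.0, 252.6], [260.7, 250.5], [295.5, 206.3]]
[0.52859133 0.09012933 0.21557562] [-0.70646649 -0.34378456 -0.11852865] [ 0.003  0.023 -0.009  0.022 -0.002 -0.001  0.003]
inflator [([281.6, 143.3], 0.68)]
installer [([101.6, 288.4], 0.73)]
adapter [([198.9, 297.6], 0.7)]
cap_jar [([345.7, 174.1], 0.77)]
mug [([161.1, 347.0], 0.82)]
```

View pics/cmp.png

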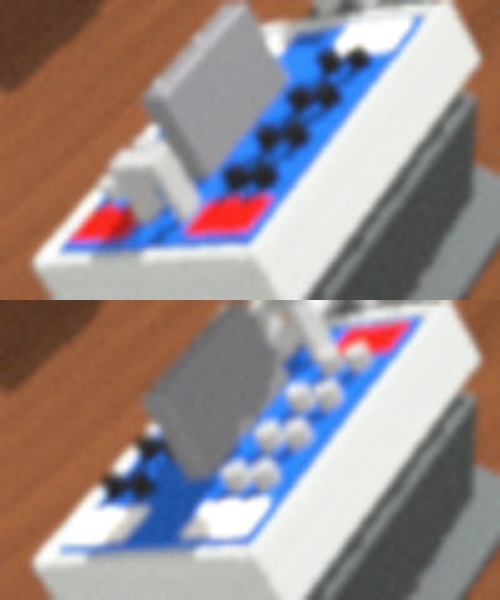

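Before (top half) and after (bottom half) show the same flush deck outline, and the bystanders are where they were. Handing in.

Run:
```python
from station import bot
print(bot.hand_in(), bot.get_obs()['t'])
```

```text
the job is handed in; nothing more can be done
the job is handed in; nothing more can be done
```

I lifted the blue tray out, turned it half a turn, lowered it home with its red end next to the bolt, and pushed the bolt to its stop. I then let go and handed in at about 22 s; the hand-in itself gives no verdict.

**Lowering:** The first try caught the tray's +y end on the rim and tipped it about 5° in the grip. I raised it, re-levelled it and shifted it slightly towards −y. The second try went in without touching until it reached the floor.

**Last checks:**
- **Tray:** The deck is flush with the rim, with the same outline as at the start. Two of its corners match the seated height in the scene picture to about a pixel.
- **Bolt:** It stopped against about 18 N, with the knob against the barrel and the rod through the keeper.
- **Robot:** It is clear of everything, with contact force under 1 N.
- **Bystanders:** Their detections moved by 5 pixels at most. The largest shift was the adapter's; I take it as detector noise because nothing touched it, but I did not measure it further.

**Doubts:**
- During the first approach, joint 6 sat at its lower limit, reading 0.1698 against the rounded 0.17, until I re-posed the arm.
- The wrist, scene and top cameras disagreed by 2–3 mm on the holder's position. I worked from an average and the contact forces.

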